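Wheel the bench caddy into its bay and bolt it in

ROBOT

A 6-joint arm with a two-finger parallel gripper is mounted at the origin on a cart in front of the work surface, level with it; the furniture and walls round the work are solid. World frame = base frame: x ahead of the robot, y to its left, z up, the work surface at z = 0. Lengths are in m, angles in rad, forces in N, time in s.
With the tool pointing down it reaches from about 0.25 to 0.775 m from the base axis. Payload 8.9 kg.
Tool frame: the origin (TCP) lies between the finger pads; the fingertips stand 14 mm ahead of it and the grasp point (between the pads) lies 5 mm behind it (arm.nose_length is the x of the fingertips in the tool frame, in m); x points along the fingers, z is the direction in which the jaws open and shut, and the axes are right-handed (so a half turn about x gives the same grasp; the last joint's range is limited). The gripper opens to 85 mm and grips with 20 to 120 N. Pads are 22 mm wide; open, the fingers measure 114 mm over their backs; the gripper's body (76 mm by 85 mm) begins 54 mm behind the grasp point. The pads swing forward as they close: fully open they stand 13 mm farther back than shut.
Start: joints at [1.093, 0.291, -0.153, 1.127, 0, 1.431], TCP at [0.174, 0.495, 0.245] pointing down, gripper open.
Joint ranges: [-2.52, 2.52], [-0.91, 1.74], [-1.3, 1.37], [-1.96, 2.02], [-1.52, 1.47], [-3.14, 3.14]. Speed limits (rad/s): [2.22, 2.22, 2.79, 3.14, 3.14, 3.14].

INTERFACE

Orientations are given as a unit quaternion [x, y, z, w].
In Python, from bench import telemetry, optics, job_done, models, arm gives the robot as it stands. The module is installed in compiled form; this text tells all that it offers.
- The arm moves only by the tool arm_command, never from a script. Its argument "increments" is a list of rows, each an object with "xyz": the shift along the tool's x, y, z in mm, a list of three; "turn": the turn about the tool's x in rad. A call has 1 to 8 rows; each row shifts and turns the commanded pose from where the row before left it, along the tool's axes as they then stand; what a row does not reach is not made up. A row lasts 1/12 s, in which the tool goes at most 41.7 mm and 7.16 degrees, less where a joint would pass 70% of its speed; a pose out of reach is approached as far as the arm can. A call is refused whole if a number of a shift passes 41.7 or a number of a turn 0.125, either way. A call with a gripper value outside its range is refused whole. "claw" is the closure, from -1 (fully open) to 1 (shut), set as the call begins (left out, the last holds). The fingers move at their own pace and stop on an object; "newtons" is the grip in N (left out, the last holds). Time passes only in rows, so rows that do not move let the fingers close. It gives the time, the measured TCP pose, the force and the opening at its end, in the units of the state.
- telemetry.observe(): the state, without advancing time (a new reading comes with each control period).
- optics.grab_frame(name): name is "side" or "top" or "wrist"; returns a dict with "frame" (400x640x3 uint8, blue, green, red), "K" (3x3 intrinsics, pixels), "k1" (the pictures are not rectified: a ray, as slopes to the right and down, at radius r is drawn at 1 + k1 r^2 times it, then the intrinsics apply), "rvec" (rotation vector, rad) and "tvec" (3), from world to camera coordinates, as OpenCV has them. Camera axes: x right, y down, z forward; pixel columns grow to the right and rows downward; lengths in m; the calibration is good to about 2 mm. A picture is of the moment at which its call begins. There is no depth.
- job_done(): hands the job in, once; it reports no verdict.
Trained networks look in the newest picture that a camera, given by its name, has taken for a name from the list of things; names that differ only in an ending like _2 or _b are one class to them, and where a whole thing is asked for, a point or a joint stands for the part that bears it (a point fixed in the world has none). Each returns a list of dicts, best first, with "p" (0 to 1); they miss things now and then, are a little off and sometimes report something else, mostly with a low value. They report only what shows in the picture. A call takes as long as a camera call.
- models.recognise(camera, label): "location" ([x, y, z] in m, in world coordinates, good to about 4 mm: the middle of the surface that is visible of it).
- models.regions_of(camera, label): "pixels" (400x640 bool, what is visible of it).
The state is a dict: "t": time; "joint_positions": joint angles; "qvel": joint speeds; "joint_torque": joint torques, N m; "eef_pos": TCP position; "orientation": TCP orientation; "contact_force": force on the tool from outside, world axes, zero at the start; "ft_torque": the same for the moment, N m; "width": finger opening in m.
Only numpy, scipy, OpenCV 4.12 (cv2) and the standard library are available. Lean on these libraries where they do the work, as an engineer would, in place of code of your own. Each camera call takes 0.05 s, during which the arm holds its last target.

TASK

Wheel the little green caddy into its parking bay: first pull the bay's red knob out as far as it goes, then push the caddy by its handle straight ahead until both swivel castors trail straight behind their pivots, and steer it nose first into the bay, up against the stop, castors still trailing straight. Let go and push the red knob fully back in, so that the bolt stands behind the caddy. Keep the caddy's wheels on the bench, its sanding block in the tray, and do not push or knock over the spray can, glue bottle or oil can.

Things in the scene. Friction and masses are not known exactly. Their poses are not given: they have to be found in the camera images.
- caddy_center (a point): Centre of the green caddy, 45 mm above the bench. x is its forward direction (nose; the handle is at the back), y its left, z up. Open tray 170 long (x) by 90 wide (y), 32 to 58 mm above the bench, on two fixed front wheels (axle 50 mm ahead of the centre; they roll only forward and back) and two free swivel castors at the back. About 0.6 kg with its load; rolls easily, stays where it is left.
- caddy_handle (a point): Middle of the push handle: a round bar 15 mm thick, sleeve 52 mm long, level and crosswise (along y), 100 mm behind the caddy's centre and 115 mm above the bench, on uprights 72 mm apart. Axes as caddy_center. Pinch it from above, fingers before and behind the bar. The load ahead of it reaches 73 mm above the bench.
- pivot_left (a point): Pivot of the left swivel castor, on the caddy (axes as caddy_center) 55 mm behind and 30 mm left of its centre, at axle height. The wheel axle lies 11 mm from the pivot and swings freely round it; a straight push of about 50 mm brings it to trail.
- pivot_right (a point): Pivot of the right swivel castor, likewise.
- castor_left_axle (a point): Middle of the left castor's wheel axle, 11 mm from its pivot. It trails straight when it lies straight behind the pivot (towards the handle). The wheel has 12 mm radius.
- castor_right_axle (a point): Middle of the right castor's wheel axle, likewise.
- block_center (a point): Centre of the cork sanding block (112x66x36 mm, its length along the caddy) that lies loose in the caddy's tray and rides along.
- dock: Fixed parking bay: a U of dark steel kerbs, 45 mm high, 12 thick, inner width 114 (y -57 to 57). Origin on the bench at mid-mouth, under the bolt; x points into the bay, y left. Kerbs from x = 6 (left) and 27 mm (right); stop face at x = 195. Bolt housing right of the mouth: x -14 to 14, y -57 to -77, 62 high. Nose at the stop puts the caddy's centre at x = 110, tail at 25, handle at 10.
- bolt (a joint): Bolt travel in m along the dock's y: 0 = home (12 mm rod, 45 mm above the bench, reaches across the mouth to dock y = -24 mm and bars the way), 0.035 = out, towards dock -y, rod clear of the mouth. It slides stiffly (about 3 N), is held at both ends and stays wherever it is left.
- knob_grip (a point): Centre of the red knob on the bolt's outer end: a round knob 33 mm across and 22 mm long along the bolt, 45 mm above the bench, 91 mm to dock -y of the dock's origin when home and 126 mm when out; its outer end face is 11 mm farther to -y. It can be pinched from above with the fingers closing along dock x, or pushed on its end face.
- spray_can: Blue and yellow spray can with white cap, standing loose, 66 mm across, 207 mm high; origin under its middle, on the bench. A bystander.
- glue_bottle: Yellow glue bottle with orange tip, standing loose, 58 mm across, 180 mm high; origin as above. A bystander.
- oil_can: Grey metal oil can with a thin spout, standing loose, 62 mm across, 140 mm high; origin as above. A bystander.
- bench_vise: Blue bench vise, fixed to the bench and never moved; its base and body fill world x 0.32 to 0.495, y 0.075 to 0.205, up to z = 0.146 (the origin lies at x 0.39, y 0.12).
- red_chest: Red tool chest, fixed, never moved; it fills world x 0.618 to 0.845, y -0.475 to -0.125, up to z = 0.21 and its handle above (the origin lies at x 0.73, y -0.30).

How it is judged:
By the outcome, as a careful person would: the job done as asked, in the order asked, and still so for the second after the job is handed in, with the robot touching nothing.
It also fails if it takes over 72 s, if anything falls off the work surface, if the arm or the gripper's body presses on something with over 40 N, if the wrist force passes 120 N, or if a joint passes its speed limit or range.

## Working session

There is one attempt and no reset: what is moved stays moved. The work goes in short steps, Python scripts to look and compute and a tool call to move; the robot and the scene stay as the last step left them, time stands still between calls to the robot, and variables do not carry over. Pictures are saved under pics/ and viewed, and the job is handed in when it is done.

Besides the shell and the picture viewer there is one more tool, called after ">>>" as name(argument=value, ...), one argument or row to a line, values as JSON. arm_command: Moves the arm, as the interface text tells. Its arguments: {"type":"object","properties":{"increments":{"type":"array"},"claw":{"type":"number"},"newtons":{"type":"number"}},"required":["increments"]}

```bash
mkdir -p pics; cat > h.py <<'E'
import numpy as np, cv2
from scipy.spatial.transform import Rotation as R
from bench import telemetry, optics, job_done, models, arm
def grab(n,save=None):
    f=optics.grab_frame(n)
    if save: cv2.imwrite('pics/%s.png'%save,f['frame'])
    return f
def cam(f):
    Rm=cv2.Rodrigues(np.array(f['rvec'],float))[0]; t=np.array(f['tvec'],float).ravel()
    return Rm,t
def proj(f,P):
    Rm,t=cam(f); P=np.atleast_2d(P); c=P@Rm.T+t; s=c[:,:2]/c[:,2:]
    r2=(s**2).sum(1,keepdims=True); s=s*(1+f['k1']*r2); K=np.array(f['K'])
    return s@K[:2,:2].T+K[:2,2]
def ray(f,uv):
    K=np.array(f['K']);uv=np.atleast_2d(uv).astype(float)
    d=np.linalg.solve(K[:2,:2],(uv-K[:2,2]).T).T
    s=d.copy()
    for _ in range(20): s=d/(1+f['k1']*(s**2).sum(1,keepdims=True))
    Rm,t=cam(f); o=-Rm.T@t; return o,np.c_[s,np.ones(len(s))]@Rm
def onz(f,uv,z):
    o,d=ray(f,uv); return o+d*((z-o[2])/d[:,2])[:,None]
E
python3 - <<'E'
from h import *
for n in ['side','top','wrist']:
    grab(n,n+'0')
s=telemetry.observe(); print(s)
for n in ['side','top']:
  for l in ['caddy_center','caddy_handle','pivot_left','pivot_right','castor_left_axle','castor_right_axle','block_center','dock','knob_grip','bolt','spray_can','glue_bottle','oil_can']:
    try: print(n,l,[(np.round(d['location'],3),round(d['p'],2)) for d in models.recognise(n,l)[:3]])
    except Exception as e: print(n,l,e)
print(telemetry.observe()['t'])
E
```

```text
{'t': 0.15, 'joint_positions': array([ 1.09269763e+00,  2.91137546e-01, -1.53931926e-01,  1.12669302e+00,
        6.92525545e-06,  1.43149588e+00]), 'qvel': array([-0.00089633, -0.00035648,  0.00404317,  0.00067868, -0.00148826,
        0.00116864]), 'joint_torque': array([ 9.20567618e-04, -5.37369025e+01,  3.31520498e+01,  1.14886757e-02,
       -2.41553189e-04, -8.10302993e-06]), 'eef_pos': array([0.17433826, 0.49488392, 0.24487899]), 'orientation': array([-0.40870259,  0.57744274,  0.40839346,  0.57683348]), 'contact_force': array([ 0.06181691, -0.74255554,  0.06351104]), 'ft_torque': array([ 0.00805636, -0.01123667, -0.04063931]), 'width': 0.08530180610547675}
side caddy_center [(array([ 0.466, -0.335,  0.049]), 0.56)]
side caddy_handle [(array([ 0.466, -0.337,  0.048]), 0.73)]
side pivot_left [(array([ 0.46 , -0.335,  0.053]), 0.81)]
side pivot_right [(array([ 0.463, -0.333,  0.053]), 0.74)]
side castor_left_axle []
side castor_right_axle []
side block_center [(array([ 0.487, -0.256,  0.067]), 0.8)]
side dock [(array([0.638, 0.228, 0.038]), 0.63), (array([ 0.466, -0.336,  0.052]
[... 401 characters left out ...]
[(array([ 0.468, -0.315,  0.051]), 0.69)]
top pivot_left [(array([ 0.47 , -0.316,  0.043]), 0.58)]
top pivot_right [(array([ 0.471, -0.318,  0.043]), 0.7)]
top castor_left_axle [(array([0.646, 0.221, 0.04 ]), 0.35)]
top castor_right_axle []
top block_center [(array([ 0.488, -0.246,  0.069]), 0.8), (array([ 0.389, -0.09 ,  0.064]), 0.25)]
top dock [(array([0.647, 0.219, 0.037]), 0.6), (array([ 0.473, -0.316,  0.047]), 0.26)]
top knob_grip [(array([0.668, 0.094, 0.055]), 0.6)]
top bolt [(array([0.668, 0.095, 0.053]), 0.66)]
top spray_can [(array([ 0.564, -0.359,  0.159]), 0.96)]
top glue_bottle [(array([ 0.344, -0.248,  0.123]), 0.92)]
top oil_can [(array([ 0.39 , -0.089,  0.062]), 0.55)]
1.45
```

View pics/side0.png

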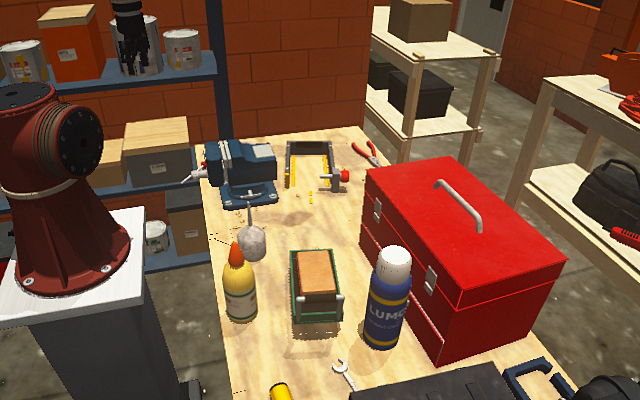

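View pics/top0.png

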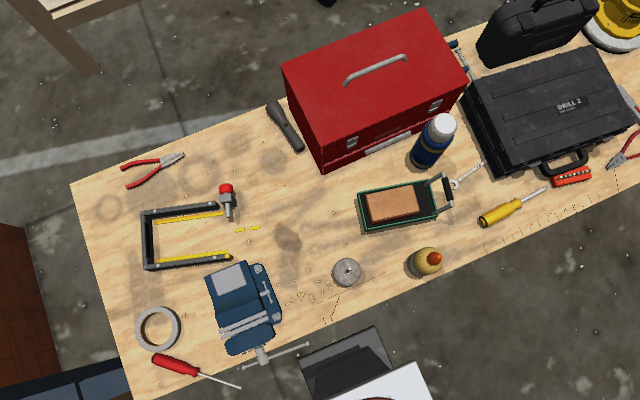

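View pics/wrist0.png

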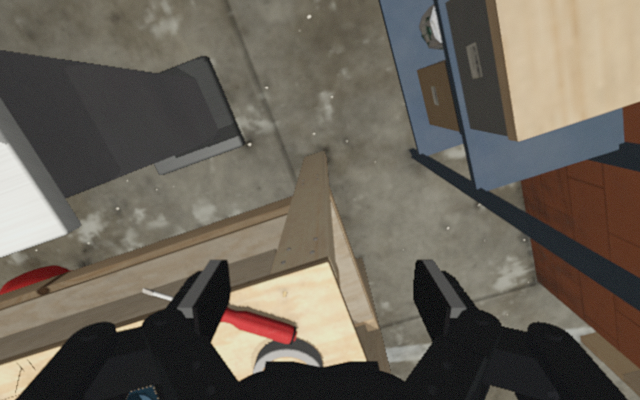

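```bash
python3 - <<'E'
import cv2
im=cv2.imread('pics/top0.png')
cv2.imwrite('pics/z1.png',cv2.resize(im[165:290,130:290],None,fx=5,fy=5,interpolation=cv2.INTER_CUBIC)[:600])
cv2.imwrite('pics/z2.png',cv2.resize(im[150:250,335:495],None,fx=5,fy=5,interpolation=cv2.INTER_CUBIC))
im=cv2.imread('pics/side0.png')
cv2.imwrite('pics/z3.png',cv2.resize(im[130:220,270:390],None,fx=6,fy=6,interpolation=cv2.INTER_CUBIC))
cv2.imwrite('pics/z4.png',cv2.resize(im[235:345,265:375],None,fx=5,fy=5,interpolation=cv2.INTER_CUBIC))
E
```

```text
(no output)
```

View pics/z1.png

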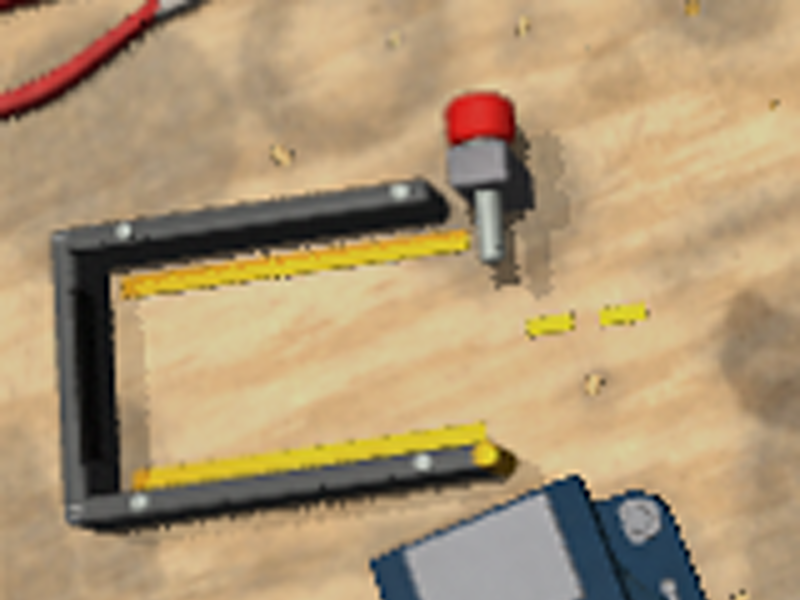

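View pics/z2.png

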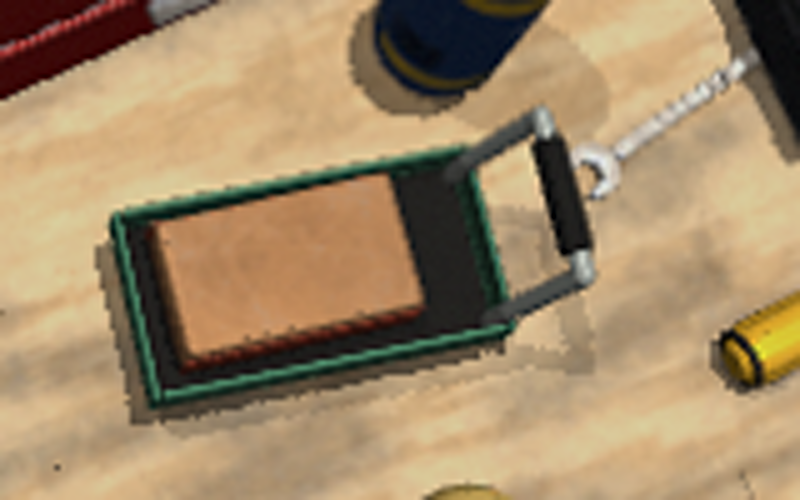

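View pics/z3.png

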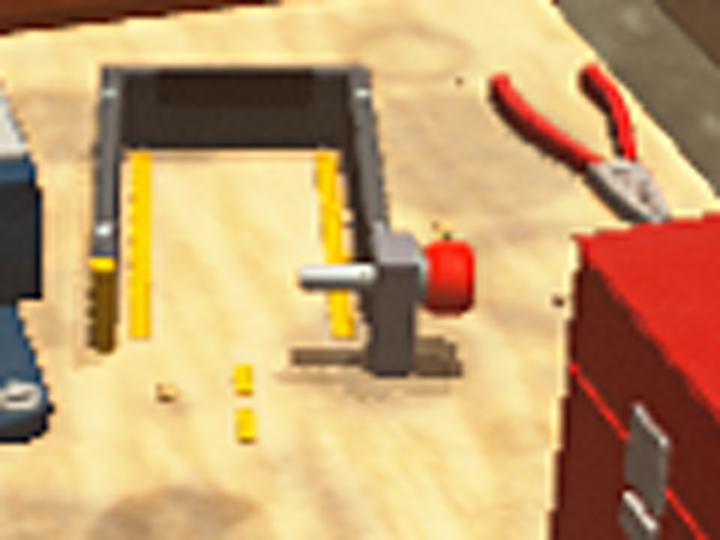

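View pics/z4.png

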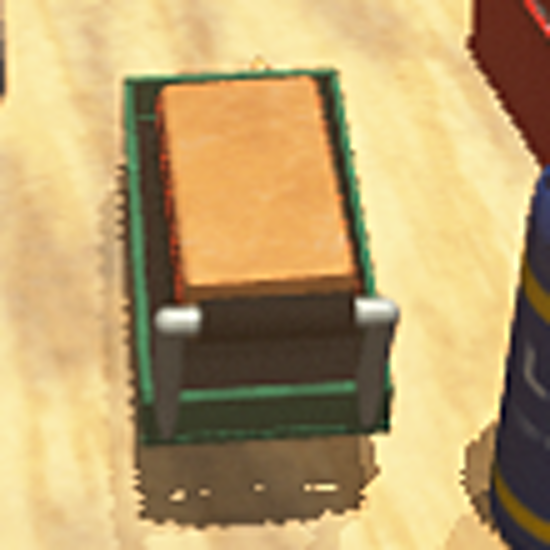

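```bash
cat > fit.py <<'E'
from h import *
from scipy.optimize import least_squares
def fit(obs,x0):
    # obs: list of (frame, uv, xyz local mm)
    def P(x,l):
        c,s=np.cos(x[2]),np.sin(x[2]); l=np.array(l)/1000
        return np.array([x[0]+c*l[0]-s*l[1],x[1]+s*l[0]+c*l[1],l[2]])
    def r(x): return np.concatenate([proj(f,P(x,l))[0]-uv for f,uv,l in obs])
    s=least_squares(r,x0,loss='soft_l1')
    return s.x,np.round(s.fun.reshape(-1,2) if 0 else r(s.x).reshape(-1,2),1)
def z(f,u,v,k,ox,oy): return f,np.array([(u+.5)/k-.5+ox,(v+.5)/k-.5+oy])
E
python3 - <<'E'
from fit import *
T=grab('top');S=grab('side')
t1=lambda u,v,*l:(*z(T,u,v,5,130,165),l); t2=lambda u,v,*l:(*z(T,u,v,5,335,150),l)
s3=lambda u,v,*l:(*z(S,u,v,6,270,130),l); s4=lambda u,v,*l:(*z(S,u,v,5,265,235),l)
d=[t1(53,235,207,-69,45),t1(70,520,207,69,45),t1(490,455,6,63,45),t1(490,258,0,-24,45),t1(482,93,0,-102,61),
 s3(105,68,207,69,45),s3(368,68,207,-69,45),s3(101,262,6,63,45),s3(303,277,0,-24,45),s3(472,275,0,-102,45)]
x,r=fit(d,[.6,.12,1.57]);print(x,r.tolist())
for k in (0,1):
  dd=[o for o in d if (o[0] is T)==(k==0)]; print(fit(dd,[.6,.12,1.57])[0])
c=[t2(470,148,-85,-45,58),t2(113,215,85,-45,58),t2(155,403,85,45,58),t2(512,328,-85,45,58),t2(545,120,-100,-36,115),t2(585,265,-100,36,115),
 s4(125,78,85,45,58),s4(335,70,85,-45,58),s4(178,320,-100,36,115),s4(378,310,-100,-36,115)]
x,r=fit(c,[.49,-.25,1.57]);print(x,r.tolist())
for k in (0,1):
  dd=[o for o in c if (o[0] is T)==(k==0)]; print(fit(dd,[.49,-.25,1.57])[0])
o,dr=ray(T,[320,200]); print(o,dr); o,dr=ray(S,[320,200]); print(o)
E
```

```text
[0.58565993 0.11159753 1.30443083] [[-0.9, -1.8], [-1.9, 0.5], [1.5, -0.5], [0.8, 0.9], [-1.9, -0.5], [-0.7, -0.6], [0.5, -0.3], [0.1, 2.1], [-1.0, 0.9], [0.0, 1.4]]
[0.58450629 0.11034631 1.303166  ]
[0.58779629 0.11590382 1.30705148]
[ 0.48452093 -0.26053547  1.36725427] [[-0.1, -1.3], [-0.6, -0.7], [-0.4, 0.0], [1.5, 0.3], [-1.1, -0.5], [-0.4, 2.2], [-1.0, -0.1], [0.2, -0.4], [-2.1, 1.2], [1.3, 0.9]]
[ 0.48392762 -0.26106007  1.36944965]
[ 0.48575204 -0.259401    1.3682678 ]
[ 0.35652114 -0.02453157  0.97590948] [[ 0.21663367 -0.08241759 -0.97279447]]
[ 0.30861741 -0.80599413  0.65179503]
```

```bash
cat > plan.py <<'E'
from h import *
DO=np.array([.5857,.1116]);DH=1.304
def dw(x,y,z=0): # dock mm -> world
    c,s=np.cos(DH),np.sin(DH); return np.array([DO[0]+(c*x-s*y)/1e3,DO[1]+(s*x+c*y)/1e3,z/1e3])
def wd(p):
    d=np.array(p[:2])-DO;c,s=np.cos(DH),np.sin(DH);return np.array([c*d[0]+s*d[1],-s*d[0]+c*d[1]])*1e3
def st():
    s=telemetry.observe();M=R.from_quat(s['orientation']).as_matrix()
    print('t',round(s['t'],2),'pos',np.round(s['eef_pos'],4),'dock',np.round(wd(s['eef_pos']),1),'zyaw',round(np.arctan2(M[1,2],M[0,2]),4),'xax',np.round(M[:,0],3),'F',np.round(s['contact_force'],1),'w',round(s['width'],4),'q',np.round(s['joint_positions'],2))
    return s,M
def go(p,yaw=None):
    s,M=st();d=(np.array(p)-s['eef_pos'])*1e3
    print('delta tool',np.round(M.T@d,1),'len',round(np.linalg.norm(d),1))
    if yaw is not None:
        y=np.arctan2(M[1,2],M[0,2]); t=-(yaw-y)
        t=(t+np.pi)%(2*np.pi)-np.pi; print('turn',round(t,4),'or',round(t-np.sign(t)*np.pi,4))
E
python3 - <<'E'
from plan import *
print(dw(0,-91)); go([*dw(0,-91)[:2],.2],DH)
E
```

```text
[0.67348046 0.08760854 0.        ]
t 1.55 pos [0.1745 0.4952 0.2453] dock [261.6 497.8] zyaw 1.232 xax [ 0.  0. -1.] F [-1.   0.3 -0.8] w 0.0852 q [ 1.09  0.29 -0.15  1.13 -0.    1.43]
delta tool [  45.3 -606.1 -218.6] len 645.9
turn -0.072 or 3.0696
```

>>> arm_command(
  increments=[
    {"xyz":[0,-30,-11]},
    {"xyz":[0,-30,-11]},
    {"xyz":[0,-30,-11]},
    {"xyz":[0,-30,-11]},
    {"xyz":[0,-30,-11]},
    {"xyz":[0,-30,-11]},
    {"xyz":[0,-30,-11]},
    {"xyz":[0,-30,-11]},
  ],
  claw=-1,
  newtons=60,
)

```text
validation failed for argument at $.in...
```

>>> arm_command(
  increments=[
    {"xyz":[0,-30,-11]},
    {"xyz":[0,-30,-11]},
    {"xyz":[0,-30,-11]},
    {"xyz":[0,-30,-11]},
    {"xyz":[0,-30,-11]},
    {"xyz":[0,-30,-11]},
    {"xyz":[0,-30,-11]},
    {"xyz":[0,-30,-11]},
  ],
)

```text
validation failed for argument at $.in...
```

>>> arm_command(
  increments=[
    {"xyz":[5,-30,-11]},
    {"xyz":[5,-30,-11]},
    {"xyz":[5,-30,-11]},
    {"xyz":[5,-30,-11],"turn":-0.072},
    {"xyz":[0,0,0]},
    {"xyz":[0,0,0]},
  ],
)

```text
validation failed for argument at $.in...
```

```bash
python3 - <<'E'
from plan import *
f=grab('wrist','w1')
go([*dw(0,-91)[:2],.04],DH)
for l in ['knob_grip','dock']:
  print(l,[(np.round(d['location'],4),round(d['p'],2)) for d in models.recognise('wrist',l)[:3]])
# overlay dock model
im=f['frame'].copy()
for p in [(0,-80,45),(0,-102,45),(0,-24,45),(6,57,45),(6,69,45),(27,-57,45),(27,-69,45),(14,-57,62),(-14,-57,62),(14,-77,62),(-14,-77,62),(195,57,45),(195,-57,45)]:
  u=proj(f,dw(*p))[0]; cv2.circle(im,(int(round(u[0])),int(round(u[1]))),2,(255,0,255),-1)
cv2.imwrite('pics/w1o.png',im)
E
```

```text
t 1.6 pos [0.1745 0.4952 0.2453] dock [261.6 497.8] zyaw 1.232 xax [ 0.  0. -1.] F [-0.3 -0.5  1.2] w 0.0854 q [ 1.09  0.29 -0.15  1.13  0.    1.43]
delta tool [ 205.3 -606.1 -218.6] len 676.2
turn -0.072 or 3.0696
knob_grip []
dock []
```

View pics/w1o.png

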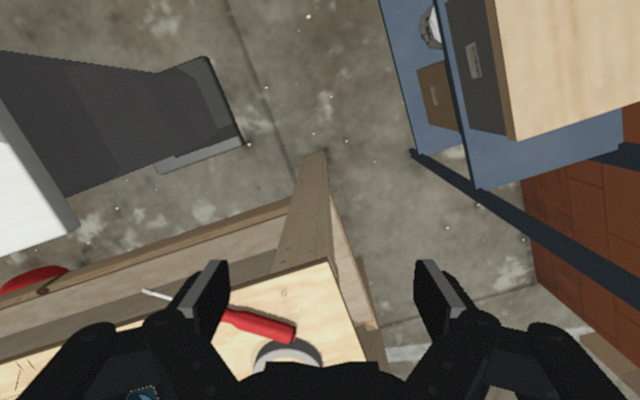

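>>> arm_command(
  increments=[
    {"xyz":[0,-30,-11],"turn":0},
    {"xyz":[0,-30,-11],"turn":0},
    {"xyz":[0,-30,-11],"turn":0},
    {"xyz":[0,-30,-11],"turn":0},
    {"xyz":[0,-30,-11],"turn":0},
    {"xyz":[0,-30,-11],"turn":0},
    {"xyz":[0,-30,-11],"turn":0},
    {"xyz":[0,-30,-11],"turn":0},
  ],
  claw=-1,
  newtons=60,
)

```text
t: 2.37
eef_pos: [0.3726, 0.3313, 0.2454]
orientation: [-0.409, 0.577, 0.409, 0.577]
contact_force: [0.3, 0.6, 0.7]
width: 0.0856
```

>>> arm_command(
  increments=[
    {"xyz":[0,-30,-11],"turn":0},
    {"xyz":[0,-30,-11],"turn":0},
    {"xyz":[0,-30,-11],"turn":0},
    {"xyz":[0,-30,-11],"turn":0},
    {"xyz":[0,-30,-11],"turn":0},
    {"xyz":[0,-30,-11],"turn":0},
    {"xyz":[0,-30,-11],"turn":0},
    {"xyz":[0,-30,-11],"turn":0},
  ],
)

```text
t: 3.03
eef_pos: [0.5698, 0.1684, 0.2453]
orientation: [-0.409, 0.577, 0.409, 0.577]
contact_force: [1.1, 0.6, 0.2]
width: 0.0851
```

>>> arm_command(
  increments=[
    {"xyz":[10,-30,-11],"turn":0},
    {"xyz":[10,-30,-11],"turn":0},
    {"xyz":[10,-30,-11],"turn":0},
    {"xyz":[10,-30,-11],"turn":-0.072},
    {"xyz":[0,0,0],"turn":0},
    {"xyz":[0,0,0],"turn":0},
  ],
)

```text
t: 3.53
eef_pos: [0.6676, 0.0869, 0.2037]
orientation: [-0.428, 0.563, 0.429, 0.562]
contact_force: [-0.5, 0.5, -0.4]
width: 0.0853
```

```bash
cat > look.py <<'E'
from plan import *
def ov(f,pts,name):
  im=f['frame'].copy()
  for p in pts:
    u=proj(f,p)[0]; cv2.circle(im,(int(round(u[0])),int(round(u[1]))),2,(255,0,255),-1)
  cv2.imwrite('pics/%s.png'%name,im)
DP=[(0,-80,45),(0,-102,45),(0,-24,45),(6,57,45),(6,69,45),(27,-57,45),(27,-69,45),(14,-57,62),(-14,-57,62),(14,-77,62),(-14,-77,62),(195,57,45),(195,-57,45)]
E
python3 - <<'E'
from look import *
f=grab('wrist','w1')
go([*dw(0,-91)[:2],.04],DH)
for l in ['knob_grip','dock']:
  print(l,[(np.round(d['location'],4),round(d['p'],2)) for d in models.recognise('wrist',l)[:3]])
ov(f,[dw(*p) for p in DP],'w1p')
E
```

```text
t 3.58 pos [0.6671 0.0879 0.2046] dock [ -1.4 -84.7] zyaw 1.3025 xax [-0.001  0.    -1.   ] F [-0.2  0.  -0.8] w 0.0851 q [0.02 0.6  0.23 1.2  0.   0.29]
delta tool [164.6  -6.5   1.4] len 164.7
turn -0.0015 or 3.1401
knob_grip [(array([0.6684, 0.0961, 0.0534]), 0.57)]
dock [(array([0.6236, 0.2413, 0.0371]), 0.71)]
```

View pics/w1p.png

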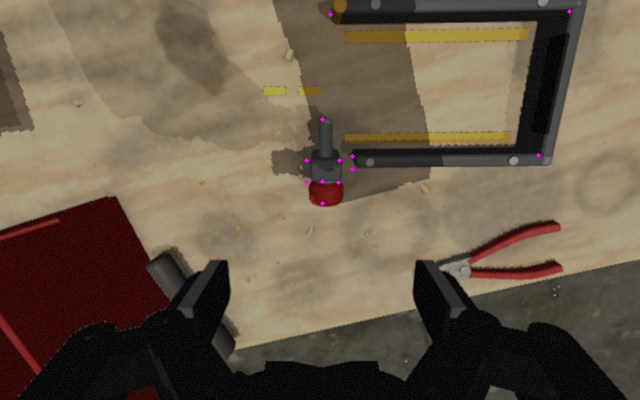

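```bash
python3 - <<'E'
import cv2
im=cv2.imread('pics/w1.png')
cv2.imwrite('pics/z5.png',cv2.resize(im[90:215,285:405],None,fx=4.8,fy=4.8,interpolation=cv2.INTER_CUBIC))
cv2.imwrite('pics/z6.png',cv2.resize(im[0:180,490:600],None,fx=3.3,fy=3.3,interpolation=cv2.INTER_CUBIC))
E
```

```text
(no output)
```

View pics/z5.png

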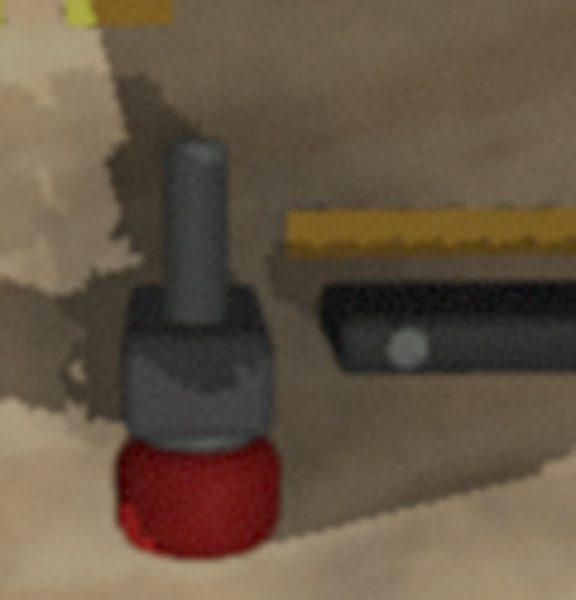

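View pics/z6.png

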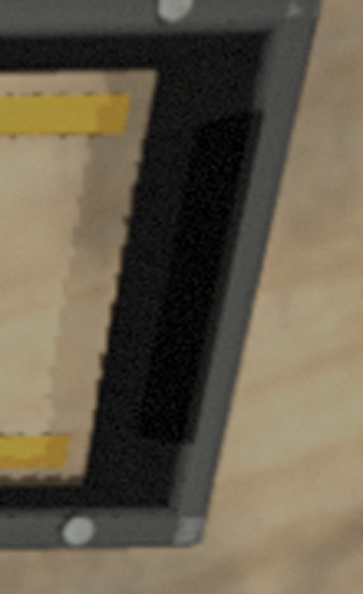

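```bash
python3 - <<'E'
from fit import *
T=grab('top');S=grab('side');W=grab('wrist')
t1=lambda u,v,*l:(*z(T,u,v,5,130,165),l)
s3=lambda u,v,*l:(*z(S,u,v,6,270,130),l)
w5=lambda u,v,*l:(*z(W,u,v,4.8,285,90),l); w6=lambda u,v,*l:(*z(W,u,v,3.3,490,0),l)
w=[w5(197,142,0,-24,45),w5(272,432,14,-77,62),w5(125,437,-14,-77,62),w5(130,325,-14,-57,62),w5(268,325,14,-57,62),w5(345,370,27,-69,45),
w6(272,35,195,57,45),w6(175,508,195,-57,45),w6(205,543,207,-69,45)]
d=[t1(53,235,207,-69,45),t1(70,520,207,69,45),t1(490,455,6,63,45),t1(490,258,0,-24,45),
 s3(105,68,207,69,45),s3(368,68,207,-69,45),s3(101,262,6,63,45),s3(303,277,0,-24,45)]
x,r=fit(w,[.6,.12,1.3]);print(x,r.tolist())
x,r=fit(w+d,[.6,.12,1.3]);print(x,r.tolist())
E
```

```text
[0.58503188 0.11760896 1.30914629] [[0.8, -2.1], [1.3, 0.5], [0.2, -0.4], [-1.2, 0.5], [2.5, 0.3], [-0.9, 0.3], [0.1, -0.7], [-1.7, -0.7], [-0.4, 1.6]]
[0.5852271  0.11725245 1.30974839] [[0.4, -1.8], [1.0, 0.8], [-0.0, -0.1], [-1.5, 0.9], [2.2, 0.7], [-1.2, 0.6], [-0.4, -0.5], [-2.1, -0.5], [-0.7, 1.8], [-3.3, -0.2], [-4.0, 2.1], [-0.6, 0.6], [-1.4, 2.0], [-1.6, -1.4], [-0.6, -1.2], [-0.6, 1.1], [-1.8, -0.2]]
```

```bash
sed -i 's/DO=.*/DO=np.array([.5855,.1165]);DH=1.308/' plan.py; python3 - <<'E'
from plan import *
go([*dw(0,-91)[:2],.04],DH)
E
```

```text
t 3.83 pos [0.6669 0.0891 0.2061] dock [ -5.3 -85.7] zyaw 1.3049 xax [ 0.001  0.    -1.   ] F [-0.6  0.1 -0.9] w 0.0857 q [0.02 0.6  0.23 1.2  0.   0.29]
delta tool [166.1  -5.1   5.2] len 166.3
turn -0.0031 or 3.1385
```

>>> arm_command(
  increments=[
    {"xyz":[25,-6,5],"turn":0},
    {"xyz":[25,0,0],"turn":0},
    {"xyz":[25,0,0],"turn":0},
    {"xyz":[25,0,0],"turn":0},
    {"xyz":[25,0,0],"turn":0},
    {"xyz":[25,0,0],"turn":0},
    {"xyz":[14,0,0],"turn":0},
    {"xyz":[0,0,0],"turn":0},
  ],
)

```text
t: 4.5
eef_pos: [0.6717, 0.092, 0.0383]
orientation: [-0.428, 0.563, 0.43, 0.56]
contact_force: [-0.4, -0.6, 0.7]
width: 0.0851
```

```bash
python3 - <<'E'
from look import *
st()
f=grab('wrist','w2');grab('side','s2')
E
```

```text
t 4.5 pos [0.6717 0.092  0.0383] dock [ -1.2 -89.6] zyaw 1.3047 xax [-0.005 -0.    -1.   ] F [-0.4 -0.6  0.7] w 0.0851 q [0.03 0.74 0.03 0.87 0.   0.29]
```

View pics/w2.png

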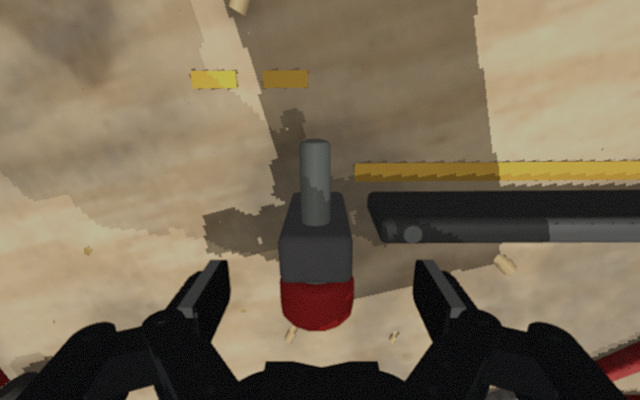

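>>> arm_command(
  increments=[
    {"xyz":[0,0,0],"turn":0},
    {"xyz":[0,0,0],"turn":0},
    {"xyz":[0,0,0],"turn":0},
    {"xyz":[0,0,0],"turn":0},
    {"xyz":[0,0,0],"turn":0},
    {"xyz":[0,0,0],"turn":0},
    {"xyz":[0,0,0],"turn":0},
    {"xyz":[0,0,0],"turn":0},
  ],
  claw=1,
  newtons=60,
)

```text
t: 5.27
eef_pos: [0.6746, 0.0893, 0.0428]
orientation: [-0.43, 0.563, 0.427, 0.562]
contact_force: [-3.5, -8.3, 10.1]
width: 0.0308
```

>>> arm_command(
  increments=[
    {"xyz":[0,-5,0],"turn":0},
    {"xyz":[0,-6,0],"turn":0},
    {"xyz":[0,-6,0],"turn":0},
    {"xyz":[0,-6,0],"turn":0},
    {"xyz":[0,-6,0],"turn":0},
    {"xyz":[0,-6,0],"turn":0},
    {"xyz":[0,-3,0],"turn":0},
    {"xyz":[0,0,0],"turn":0},
  ],
)

```text
t: 5.93
eef_pos: [0.7084, 0.0803, 0.0426]
orientation: [-0.428, 0.564, 0.429, 0.56]
contact_force: [-16.8, -4.4, 18.6]
width: 0.0305
```

```bash
python3 - <<'E'
from look import *
st()
f=grab('wrist','w3')
E
```

```text
t 5.93 pos [0.7084 0.0803 0.0426] dock [  -3.  -128.1] zyaw 1.3031 xax [-0.005 -0.002 -1.   ] F [-16.8  -4.4  18.6] w 0.0305 q [ 0.01  0.8   0.16  0.94 -0.    0.28]
```

View pics/w3.png

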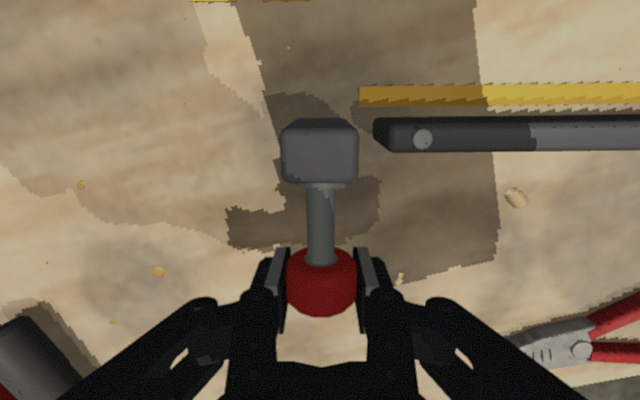

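>>> arm_command(
  increments=[
    {"xyz":[0,-2,0],"turn":0},
    {"xyz":[0,-2,0],"turn":0},
    {"xyz":[0,0,0],"turn":0},
  ],
)

```text
t: 6.23
eef_pos: [0.7086, 0.0803, 0.0424]
orientation: [-0.427, 0.565, 0.431, 0.559]
contact_force: [-30.9, -1.4, 28.9]
width: 0.0307
```

>>> arm_command(
  increments=[
    {"xyz":[0,3,0],"turn":0},
    {"xyz":[0,0,0],"turn":0},
    {"xyz":[0,0,0],"turn":0},
    {"xyz":[0,0,0],"turn":0},
    {"xyz":[0,0,0],"turn":0},
    {"xyz":[0,0,0],"turn":0},
  ],
  claw=-1,
)

```text
t: 6.73
eef_pos: [0.7122, 0.0812, 0.0411]
orientation: [-0.429, 0.562, 0.429, 0.562]
contact_force: [0.2, 0.2, -0.1]
width: 0.0852
```

>>> arm_command(
  increments=[
    {"xyz":[-25,0,0],"turn":0},
    {"xyz":[-35,0,0],"turn":0},
    {"xyz":[-35,0,0],"turn":0},
    {"xyz":[-35,0,0],"turn":0},
    {"xyz":[-35,0,0],"turn":0},
    {"xyz":[-35,0,0],"turn":0},
    {"xyz":[0,0,0],"turn":0},
  ],
)

```text
t: 7.32
eef_pos: [0.7149, 0.0813, 0.2495]
orientation: [-0.431, 0.559, 0.427, 0.565]
contact_force: [2.0, 0.2, 1.3]
width: 0.0856
```

```bash
python3 - <<'E'
from look import *
f=grab('wrist','w4')
H=np.array([.4848-.1*np.cos(1.368),-.2605-.1*np.sin(1.368),.19]);print(H)
go(H,1.368)
E
```

```text
[ 0.46465909 -0.35845072  0.19      ]
t 7.37 pos [0.7142 0.0812 0.2459] dock [  -0.6 -133.4] zyaw 1.304 xax [ 0.008  0.    -1.   ] F [ 0.2 -0.1 -0.3] w 0.0852 q [ 0.01  0.68  0.48  1.36 -0.    0.28]
delta tool [  54.   125.2 -490. ] len 508.6
turn -0.064 or 3.0776
```

View pics/w4.png

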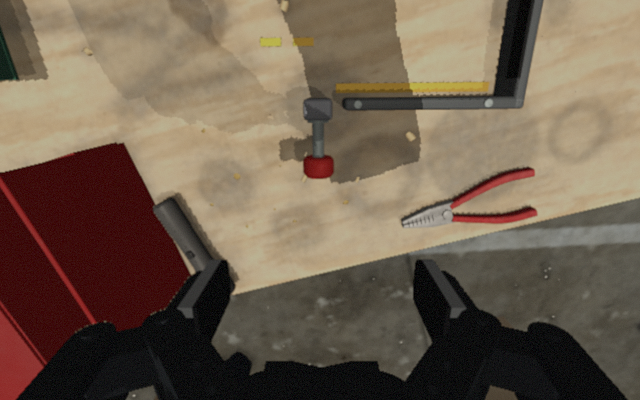

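```bash
python3 - <<'E'
from plan import *
go([.50,.0,.25],1.368)
s,M=st(); print(M.T@((np.array([.46466,-.35845,.25])-np.array([.5,0,.25]))*1000))
E
```

```text
t 7.37 pos [0.7142 0.0812 0.2459] dock [  -0.6 -133.4] zyaw 1.304 xax [ 0.008  0.    -1.   ] F [ 0.2 -0.1 -0.3] w 0.0852 q [ 0.01  0.68  0.48  1.36 -0.    0.28]
delta tool [  -5.7  185.2 -134.8] len 229.1
turn -0.064 or 3.0776
t 7.37 pos [0.7142 0.0812 0.2459] dock [  -0.6 -133.4] zyaw 1.304 xax [ 0.008  0.    -1.   ] F [ 0.2 -0.1 -0.3] w 0.0852 q [ 0.01  0.68  0.48  1.36 -0.    0.28]
[-3.04117905e-01 -6.04135124e+01 -3.55085107e+02]
```

>>> arm_command(
  increments=[
    {"xyz":[0,31,-22],"turn":0},
    {"xyz":[0,31,-22],"turn":0},
    {"xyz":[0,31,-22],"turn":0},
    {"xyz":[0,31,-22],"turn":0},
    {"xyz":[0,31,-22],"turn":0},
    {"xyz":[0,31,-22],"turn":0},
    {"xyz":[0,-6,-36],"turn":0},
    {"xyz":[0,-6,-36],"turn":0},
  ],
)

```text
t: 8.03
eef_pos: [0.4879, -0.0695, 0.2408]
orientation: [-0.429, 0.562, 0.43, 0.561]
contact_force: [0.8, 0.1, 0.6]
width: 0.0851
```

>>> arm_command(
  increments=[
    {"xyz":[0,-6,-36],"turn":0},
    {"xyz":[0,-6,-36],"turn":0},
    {"xyz":[0,-6,-36],"turn":0},
    {"xyz":[0,-6,-36],"turn":0},
    {"xyz":[0,-6,-36],"turn":0},
    {"xyz":[0,-6,-36],"turn":0},
    {"xyz":[0,-6,-36],"turn":-0.064},
    {"xyz":[0,0,0],"turn":0},
  ],
)

```text
t: 8.7
eef_pos: [0.4633, -0.3295, 0.2398]
orientation: [-0.447, 0.549, 0.446, 0.548]
contact_force: [-0.4, 1.0, 0.3]
width: 0.0853
```

```bash
python3 - <<'E'
from look import *
f=grab('wrist','w5')
H=np.array([.46466,-.35845,.11])
go(H,1.368)
c,s=np.cos(1.368),np.sin(1.368)
ov(f,[np.array([.4848+(c*x-s*y)/1e3,-.2605+(s*x+c*y)/1e3,z/1e3]) for x,y,z in [(85,45,58),(85,-45,58),(-85,45,58),(-85,-45,58),(-100,36,115),(-100,-36,115),(-100,26,115),(-100,-26,115)]],'w5o')
E
```

```text
t 8.75 pos [ 0.4634 -0.3267  0.2398] dock [-459.7    2.7] zyaw 1.3649 xax [-0.001  0.    -1.   ] F [-0.7  0.9  0.4] w 0.0852 q [-0.74  0.37 -0.05  1.15 -0.   -0.54]
delta tool [129.8  -7.8 -30.8] len 133.6
turn -0.0031 or 3.1385
```

View pics/w5o.png

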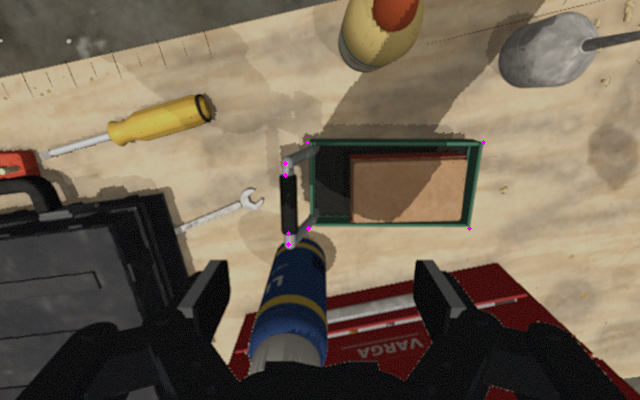

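```bash
python3 - <<'E'
from h import *
im=cv2.imread('pics/w5.png')
cv2.imwrite('pics/z7.png',cv2.resize(im[125:260,270:500],None,fx=3.4,fy=3.4,interpolation=cv2.INTER_CUBIC))
f=grab('wrist')
print(onz(f,[[322,237],[285,237]],0.02))
E
```

```text
[[ 0.54223966 -0.34084389  0.02      ]
 [ 0.5331228  -0.38418908  0.02      ]]
```

View pics/z7.png

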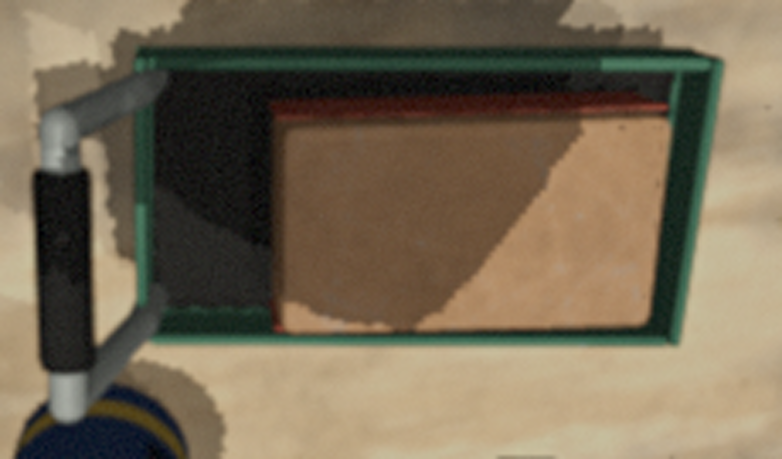

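```bash
python3 - <<'E'
from fit import *
T=grab('top');S=grab('side');W=grab('wrist')
t2=lambda u,v,*l:(*z(T,u,v,5,335,150),l)
s4=lambda u,v,*l:(*z(S,u,v,5,265,235),l)
w=lambda u,v,*l:(*z(W,u,v,3.4,270,125),l)
c=[t2(470,148,-85,-45,58),t2(113,215,85,-45,58),t2(155,403,85,45,58),t2(512,328,-85,45,58),t2(545,120,-100,-36,115),t2(585,265,-100,36,115),
 s4(125,78,85,45,58),s4(335,70,85,-45,58),s4(178,320,-100,36,115),s4(378,310,-100,-36,115)]
ww=[w(678,342,85,-45,58),w(722,62,85,45,58),w(135,62,-85,45,58),w(153,338,-85,-45,58),w(62,170,-100,26,115),w(68,372,-100,-26,115)]
x,r=fit(ww,[.484,-.26,1.368]);print(x,r.tolist())
x,r=fit(c+ww,x);print(x,r.tolist())
from plan import *
H=np.array([x[0]-.1*np.cos(x[2]),x[1]-.1*np.sin(x[2]),.11]);print(H);go(H,x[2]); print(wd(x[:2]),x[2]-DH)
E
```

```text
[ 0.48628946 -0.25198237  1.36615686] [[1.2, 2.6], [1.9, -0.8], [-0.9, -0.7], [-5.2, 3.8], [-0.1, 0.4], [0.1, -0.7]]
[ 0.48605751 -0.25353864  1.36695363] [[-3.1, -0.7], [-3.7, -0.1], [-3.6, 0.6], [-1.6, 0.9], [-4.2, 0.1], [-3.6, 2.8], [-1.1, -2.5], [-0.1, -2.7], [-2.4, -2.1], [0.7, -2.4], [-0.3, 2.7], [0.2, -0.8], [-2.6, -0.5], [-6.7, 3.9], [-2.0, 0.6], [-1.7, -0.5]]
[ 0.46581411 -0.35146824  0.11      ]
t 8.95 pos [ 0.4643 -0.3227  0.2408] dock [-455.6    2.9] zyaw 1.3685 xax [-0.001  0.001 -1.   ] F [ 0.9 -0.3 -0.4] w 0.0855 q [-0.74  0.37 -0.05  1.15  0.   -0.53]
delta tool [130.8  -7.3 -28. ] len 133.9
turn 0.0015 or -3.1401
[-3.83167585e+02 -1.00970303e-01] 0.05895363044126034
```

```bash
python3 - <<'E'
from plan import *
for i in range(5):
    s=telemetry.observe();print(s['t'],np.round(s['eef_pos'],4),np.round(s['joint_positions'],4)); grab('wrist')
E
```

```text
8.95 [ 0.4643 -0.3227  0.2408] [-7.3680e-01  3.7120e-01 -4.9300e-02  1.1515e+00  2.0000e-04 -5.3450e-01]
9.0 [ 0.4645 -0.3227  0.2411] [-7.3650e-01  3.7090e-01 -4.9100e-02  1.1515e+00  2.0000e-04 -5.3460e-01]
9.05 [ 0.4646 -0.3227  0.2412] [-7.3630e-01  3.7070e-01 -4.8900e-02  1.1515e+00  1.0000e-04 -5.3480e-01]
9.1 [ 0.4647 -0.3228  0.2413] [-7.3640e-01  3.7070e-01 -4.8600e-02  1.1516e+00  1.0000e-04 -5.3480e-01]
9.15 [ 0.4647 -0.323   0.2414] [-7.3660e-01  3.7070e-01 -4.8400e-02  1.1516e+00  1.0000e-04 -5.3500e-01]
```

```bash
sed -i 's/DO=.*/DO=np.array([.5855,.1147]);DH=1.307/' plan.py; python3 - <<'E'
from plan import *
import pickle
f=grab('wrist','w6'); pickle.dump(f,open('w6.pkl','wb'))
cv2.imwrite('pics/z8.png',cv2.resize(f['frame'][125:260,250:480],None,fx=3.4,fy=3.4,interpolation=cv2.INTER_CUBIC))
E
```

```text
(no output)
```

View pics/z8.png

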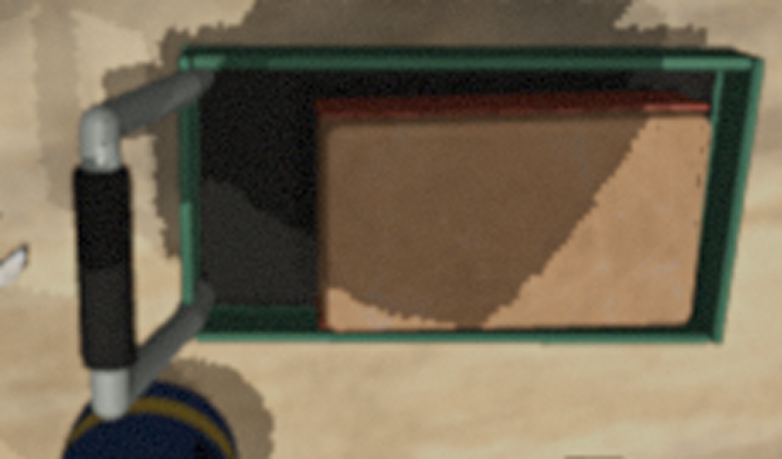

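```bash
python3 - <<'E'
from fit import *
import pickle
W=pickle.load(open('w6.pkl','rb'))
T=grab('top');S=grab('side')
t2=lambda u,v,*l:(*z(T,u,v,5,335,150),l)
s4=lambda u,v,*l:(*z(S,u,v,5,265,235),l)
w=lambda u,v,*l:(*z(W,u,v,3.4,250,125),l)
c=[t2(470,148,-85,-45,58),t2(113,215,85,-45,58),t2(155,403,85,45,58),t2(512,328,-85,45,58),t2(545,120,-100,-36,115),t2(585,265,-100,36,115),
 s4(125,78,85,45,58),s4(335,70,85,-45,58),s4(178,320,-100,36,115),s4(378,310,-100,-36,115)]
ww=[w(720,341,85,-45,58),w(762,62,85,45,58),w(180,62,-85,45,58),w(187,337,-85,-45,58),w(103,170,-100,26,115),w(108,370,-100,-26,115),w(97,115,-100,36,115),w(108,405,-100,-36,115)]
x,r=fit(ww,[.484,-.26,1.368]);print(x,r.tolist())
x,r=fit(c+ww,x);print(x,r.tolist())
from plan import *
H=np.array([x[0]-.1*np.cos(x[2]),x[1]-.1*np.sin(x[2]),.11]);print(H);go(H,x[2]); print(wd(x[:2]),x[2]-DH)
E
```

```text
[ 0.48554153 -0.25939528  1.36467312] [[1.5, 2.9], [2.3, -0.6], [-1.5, -1.0], [-2.1, 3.5], [-0.9, -0.1], [-0.1, -0.8], [0.4, 4.1], [0.3, -0.6]]
[ 0.48521685 -0.25955612  1.36674735] [[-0.6, -1.4], [-1.1, -0.8], [-0.9, -0.1], [0.9, 0.2], [-1.6, -0.6], [-0.9, 2.1], [-0.8, -0.5], [0.4, -0.8], [-1.9, 0.7], [1.4, 0.4], [1.4, 2.5], [2.1, -1.1], [-1.8, -1.2], [-2.3, 3.4], [-1.2, -0.2], [-0.3, -0.8], [0.1, 4.0], [0.2, -0.7]]
[ 0.46495326 -0.35748154  0.11      ]
t 9.35 pos [ 0.4646 -0.3235  0.2414] dock [-454.6    2.5] zyaw 1.3685 xax [ 0. -0. -1.] F [-0.1 -0.1  0.1] w 0.0854 q [-0.74  0.37 -0.05  1.15  0.   -0.54]
delta tool [131.4  -7.1 -33.2] len 135.8
turn 0.0018 or -3.1398
[-387.45807431   -0.77226156] 0.05974734896763567
```

>>> arm_command(
  increments=[
    {"xyz":[10,-7,-17],"turn":0},
    {"xyz":[15,0,-16],"turn":0},
    {"xyz":[25,0,0],"turn":0},
    {"xyz":[25,0,0],"turn":0},
    {"xyz":[25,0,0],"turn":0},
    {"xyz":[20,0,0],"turn":0},
    {"xyz":[11,0,0],"turn":0},
    {"xyz":[0,0,0],"turn":0},
  ],
)

```text
t: 10.02
eef_pos: [0.4635, -0.3565, 0.1081]
orientation: [-0.445, 0.548, 0.448, 0.548]
contact_force: [-0.2, 1.0, 0.8]
width: 0.0855
```

>>> arm_command(
  increments=[
    {"xyz":[0,0,0],"turn":0},
    {"xyz":[0,0,0],"turn":0},
    {"xyz":[0,0,0],"turn":0},
  ],
)

```text
t: 10.27
eef_pos: [0.4654, -0.3583, 0.1118]
orientation: [-0.448, 0.548, 0.446, 0.548]
contact_force: [-0.4, 0.6, -0.5]
width: 0.0856
```

```bash
python3 - <<'E'
from plan import *
go([.465,-.3575,.11],1.366)
f=grab('wrist','w7')
E
```

```text
t 10.27 pos [ 0.4654 -0.3583  0.1118] dock [-487.9   -7.4] zyaw 1.3681 xax [ 0.002 -0.002 -1.   ] F [-0.4  0.6 -0.5] w 0.0856 q [-0.78  0.51 -0.19  0.87  0.   -0.58]
delta tool [1.8 0.6 0.7] len 2.0
turn 0.0021 or -3.1395
```

View pics/w7.png

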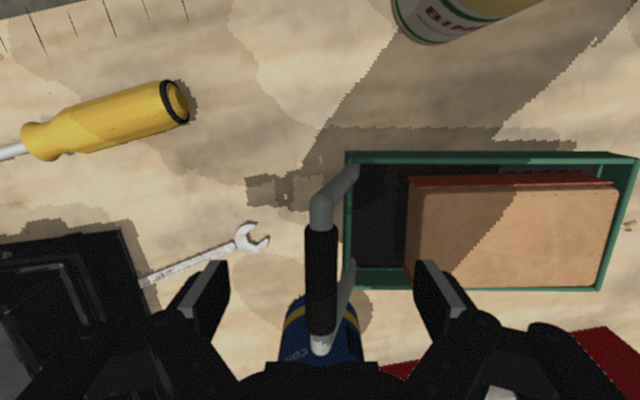

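>>> arm_command(
  increments=[
    {"xyz":[0,0,0],"turn":0},
    {"xyz":[0,0,0],"turn":0},
    {"xyz":[0,0,0],"turn":0},
    {"xyz":[0,0,0],"turn":0},
    {"xyz":[0,0,0],"turn":0},
    {"xyz":[0,0,0],"turn":0},
    {"xyz":[0,0,0],"turn":0},
    {"xyz":[0,0,0],"turn":0},
  ],
  claw=1,
  newtons=30,
)

```text
t: 10.98
eef_pos: [0.4647, -0.3576, 0.1103]
orientation: [-0.447, 0.548, 0.447, 0.548]
contact_force: [0.2, 0.3, 0.6]
width: 0.0141
```

```bash
python3 - <<'E'
from plan import *
st()
f=grab('wrist','w8');grab('side','s8')
E
```

```text
t 10.98 pos [ 0.4647 -0.3576  0.1103] dock [-487.5   -6.5] zyaw 1.368 xax [ 0. -0. -1.] F [0.2 0.3 0.6] w 0.0141 q [-0.78  0.51 -0.19  0.87  0.   -0.58]
```

View pics/w8.png

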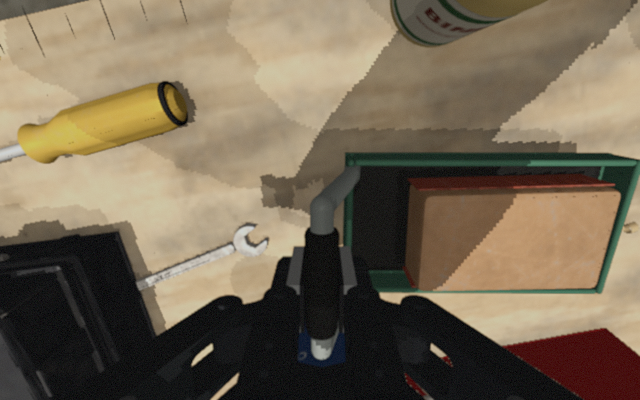

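View pics/s8.png

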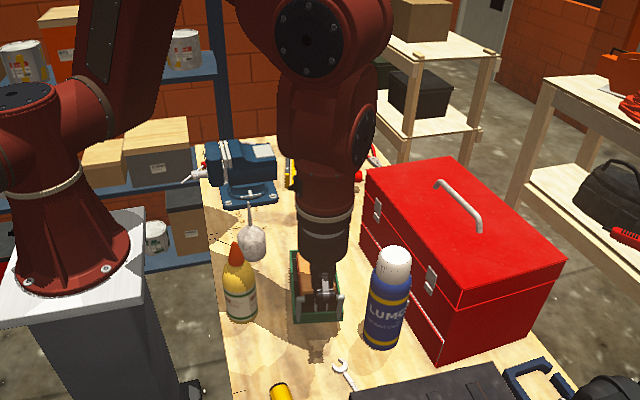

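>>> arm_command(
  increments=[
    {"xyz":[0,0,3],"turn":0},
    {"xyz":[0,0,6],"turn":0},
    {"xyz":[0,0,9],"turn":0},
    {"xyz":[0,0,9],"turn":0},
    {"xyz":[0,0,9],"turn":0},
    {"xyz":[0,0,9],"turn":0},
    {"xyz":[0,0,9],"turn":0},
    {"xyz":[0,0,6],"turn":0},
  ],
)

```text
t: 11.75
eef_pos: [0.477, -0.2973, 0.1104]
orientation: [-0.447, 0.548, 0.447, 0.548]
contact_force: [-0.2, -0.7, 2.4]
width: 0.0139
```

>>> arm_command(
  increments=[
    {"xyz":[0,0,3],"turn":0},
    {"xyz":[0,0,0],"turn":0},
    {"xyz":[0,0,0],"turn":0},
  ],
)

```text
t: 12.0
eef_pos: [0.4774, -0.2957, 0.1103]
orientation: [-0.447, 0.548, 0.447, 0.548]
contact_force: [0.0, 0.2, 1.7]
width: 0.0135
```

```bash
python3 - <<'E'
from plan import *
import pickle
st()
f=grab('wrist','w9');T=grab('top','t9');pickle.dump((f,T),open('9.pkl','wb'))
E
```

```text
t 12.0 pos [ 0.4774 -0.2957  0.1103] dock [-424.4   -2.6] zyaw 1.3684 xax [ 0.  0. -1.] F [0.  0.2 1.7] w 0.0135 q [-0.68  0.47 -0.26  0.84  0.   -0.48]
```

View pics/w9.png

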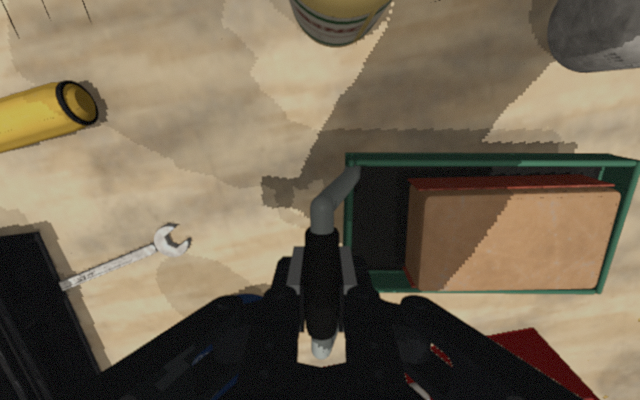

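View pics/t9.png

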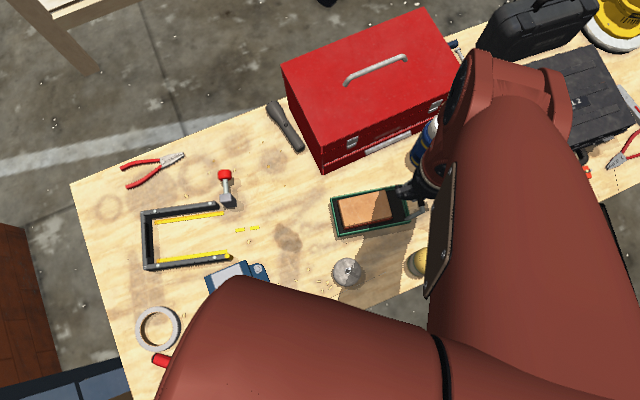

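```bash
cat > steer.py <<'E'
from plan import *
from scipy.interpolate import BPoly
def steer(hx,hy,th,xe,step,nrows,yt=0):
    ax,ay=hx+150*np.cos(th),hy+150*np.sin(th)
    p=BPoly.from_derivatives([ax,xe],[[ay,np.tan(th),0],[yt,0,0]])
    print('axle',ax,ay,'min/max y',p(np.linspace(ax,xe,50)).min(),p(np.linspace(ax,xe,50)).max(),'slope',p(np.linspace(ax,xe,50),1).min())
    out=[];cx,cy,ct=hx,hy,th;x=ax
    for i in range(nrows):
        x=min(x+step,xe) if xe-x>.5 else xe
        t=np.arctan(p(x,1));X,Y=x-150*np.cos(t),p(x)-150*np.sin(t)
        dx,dy=X-cx,Y-cy
        zz=round((np.cos(ct)*dx+np.sin(ct)*dy)*2)/2; yy=round(-np.sin(ct)*dx+np.cos(ct)*dy,1); tt=round(t-ct,3)
        cx+=np.cos(ct)*zz-np.sin(ct)*yy; cy+=np.sin(ct)*zz+np.cos(ct)*yy; ct+=tt
        out.append({"xyz":[0,float(yy),float(zz)],"turn":float(-tt)})
        if x>=xe: break
    import json
    for i in range(0,len(out),8): print(json.dumps(out[i:i+8]))
    print('end',cx,cy,ct,len(out))
E
python3 - <<'E'
from steer import *
steer(-424.4,-2.6,.061,-45,10,40)
E
```

```text
axle -274.67898847422646 6.544326530651848 min/max y 0.0 8.488787620036742 slope -0.08251069974421744
[{"xyz": [0, 0.5, 10.0], "turn": 0.003}, {"xyz": [0, 1.3, 10.0], "turn": 0.009}, {"xyz": [0, 1.9, 10.0], "turn": 0.014}, {"xyz": [0, 2.3, 10.0], "turn": 0.015}, {"xyz": [0, 2.5, 10.0], "turn": 0.018}, {"xyz": [0, 2.6, 10.0], "turn": 0.017}, {"xyz": [0, 2.4, 10.0], "turn": 0.017}, {"xyz": [0, 2.2, 10.0], "turn": 0.015}]
[{"xyz": [0, 1.9, 10.0], "turn": 0.013}, {"xyz": [0, 1.5, 10.0], "turn": 0.01}, {"xyz": [0, 1.0, 10.5], "turn": 0.008}, {"xyz": [0, 0.6, 10.0], "turn": 0.004}, {"xyz": [0, 0.1, 10.0], "turn": 0.0}, {"xyz": [0, -0.4, 10.0], "turn": -0.003}, {"xyz": [0, -0.9, 10.0], "turn": -0.005}, {"xyz": [0, -1.2, 10.0], "turn": -0.008}]
[{"xyz": [0, -1.5, 10.0], "turn": -0.011}, {"xyz": [0, -1.7, 10.0], "turn": -0.011}, {"xyz": [0, -1.7, 10.0], "turn": -0.013}, {"xyz": [0, -1.7, 10.0], "turn": -0.011}, {"xyz": [0, -1.5, 10.0], "turn": -0.01}, {"xyz": [0, -1.0, 10.0], "turn": -0.007}, {"xyz": [0, -0.3, 9.5], "turn": -0.003}]
end -195.20399061336332 0.03976848791126436 1.3877787807814457e-17 23
```

>>> arm_command(
  increments=[
    {"xyz":[0,0.5,10.0],"turn":0.003},
    {"xyz":[0,1.3,10.0],"turn":0.009},
    {"xyz":[0,1.9,10.0],"turn":0.014},
    {"xyz":[0,2.3,10.0],"turn":0.015},
    {"xyz":[0,2.5,10.0],"turn":0.018},
    {"xyz":[0,2.6,10.0],"turn":0.017},
    {"xyz":[0,2.4,10.0],"turn":0.017},
    {"xyz":[0,2.2,10.0],"turn":0.015},
  ],
)

```text
t: 12.77
eef_pos: [0.4812, -0.2133, 0.1103]
orientation: [-0.416, 0.572, 0.416, 0.572]
contact_force: [-0.3, -1.9, 1.1]
width: 0.0142
```

>>> arm_command(
  increments=[
    {"xyz":[0,1.9,10.0],"turn":0.013},
    {"xyz":[0,1.5,10.0],"turn":0.01},
    {"xyz":[0,1.0,10.5],"turn":0.008},
    {"xyz":[0,0.6,10.0],"turn":0.004},
    {"xyz":[0,0,0],"turn":0},
    {"xyz":[0,0,0],"turn":0},
  ],
)

```text
t: 13.27
eef_pos: [0.4896, -0.1736, 0.1103]
orientation: [-0.407, 0.578, 0.407, 0.578]
contact_force: [0.0, -0.6, 1.9]
width: 0.0137
```

```bash
python3 - <<'E'
from plan import *
import pickle
st()
f=grab('wrist','w10');T=grab('top','t10');pickle.dump((f,T),open('10.pkl','wb'))
E
```

```text
t 13.27 pos [ 0.4896 -0.1736  0.1103] dock [-303.3   17.4] zyaw 1.2263 xax [-0.  0. -1.] F [ 0.  -0.6  1.9] w 0.0137 q [-0.48  0.4  -0.38  0.79  0.   -0.14]
```

View pics/w10.png

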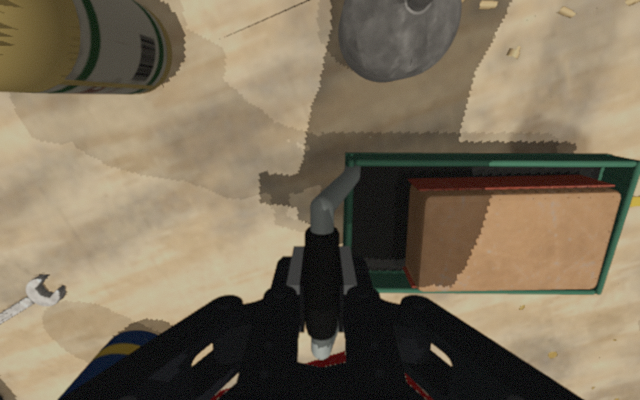

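View pics/t10.png

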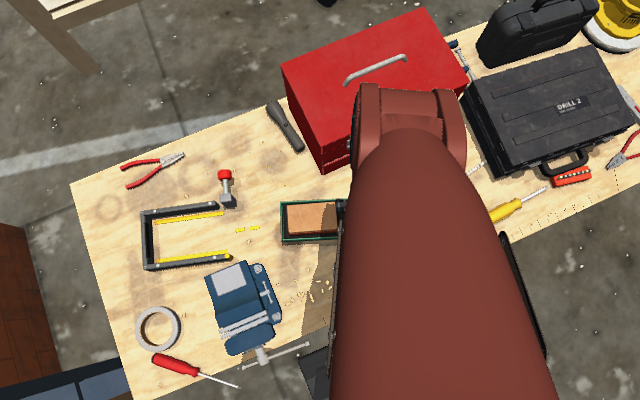

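>>> arm_command(
  increments=[
    {"xyz":[0,0.1,10.0],"turn":0.0},
    {"xyz":[0,-0.4,10.0],"turn":-0.003},
    {"xyz":[0,-0.9,10.0],"turn":-0.005},
    {"xyz":[0,-1.2,10.0],"turn":-0.008},
    {"xyz":[0,-1.5,10.0],"turn":-0.011},
    {"xyz":[0,-1.7,10.0],"turn":-0.011},
    {"xyz":[0,-1.7,10.0],"turn":-0.013},
    {"xyz":[0,-1.7,10.0],"turn":-0.011},
  ],
)

```text
t: 14.03
eef_pos: [0.5244, -0.1005, 0.1103]
orientation: [-0.425, 0.565, 0.425, 0.565]
contact_force: [-1.2, -1.3, 3.3]
width: 0.0139
```

>>> arm_command(
  increments=[
    {"xyz":[0,-1.5,10.0],"turn":-0.01},
    {"xyz":[0,-1.0,10.0],"turn":-0.007},
    {"xyz":[0,-0.3,9.5],"turn":-0.003},
    {"xyz":[0,0,0],"turn":0},
    {"xyz":[0,0,0],"turn":0},
  ],
)

```text
t: 14.45
eef_pos: [0.5348, -0.0732, 0.1103]
orientation: [-0.43, 0.561, 0.43, 0.561]
contact_force: [0.5, 0.5, 2.7]
width: 0.0137
```

```bash
python3 - <<'E'
from plan import *
import pickle
st()
f=grab('wrist','w11');T=grab('top','t11');S=grab('side','s11');pickle.dump((f,T,S),open('11.pkl','wb'))
cv2.imwrite('pics/z11.png',cv2.resize(T['frame'][160:280,130:290],None,fx=5,fy=5,interpolation=cv2.INTER_CUBIC))
E
```

```text
t 14.45 pos [ 0.5348 -0.0732  0.1103] dock [-194.7   -0. ] zyaw 1.3081 xax [ 0.  0. -1.] F [0.5 0.5 2.7] w 0.0137 q [-0.27  0.43 -0.33  0.81  0.   -0.01]
```

View pics/w11.png

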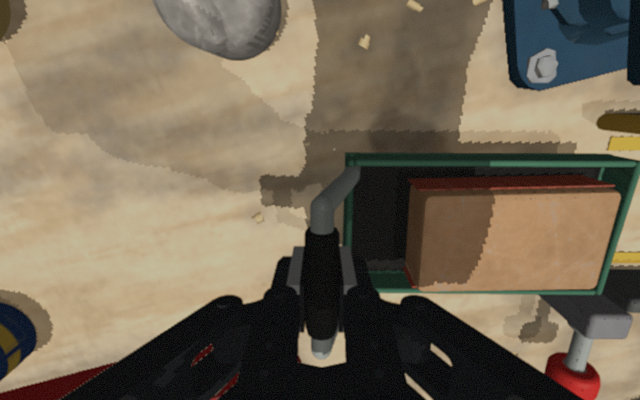

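View pics/z11.png

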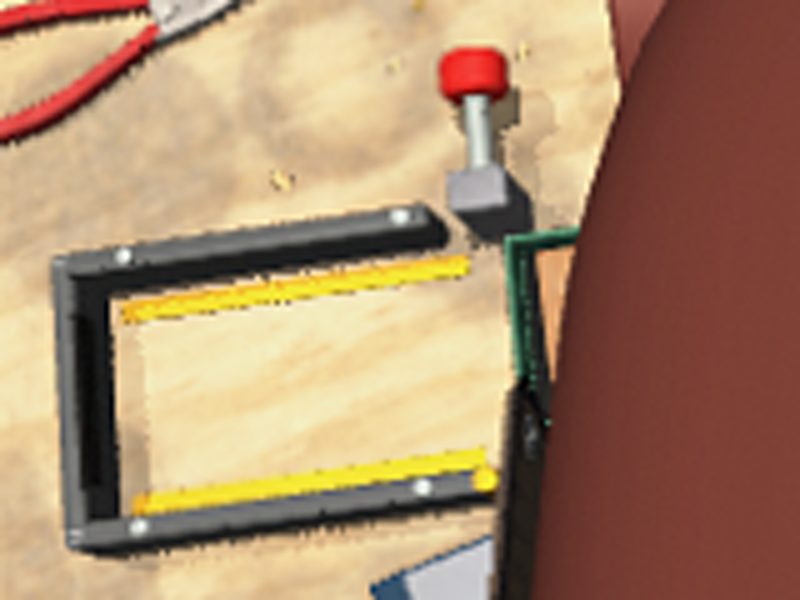

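View pics/s11.png

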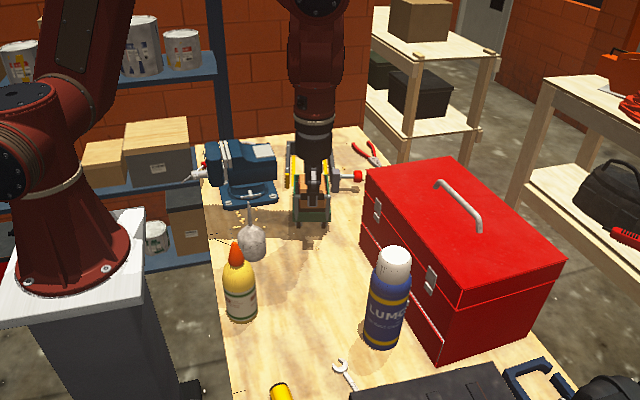

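```bash
python3 - <<'E'
from plan import *
import pickle
f,T,S=pickle.load(open('11.pkl','rb'))
cv2.imwrite('pics/z12.png',cv2.resize(f['frame'][95:345,480:640],None,fx=2.4,fy=2.4,interpolation=cv2.INTER_CUBIC))
for uv,z in [((625,138),0),((625,150),0),((625,251),0),((625,264),0),((638,161),.058),((601,292),.058),((347,155),.058),((347,291),.058)]:
    print(uv,z,wd(onz(f,uv,z)[0]))
# yellow line in top picture
Z=lambda u,v:((u+.5)/5-.5+130,(v+.5)/5-.5+160)
for u,v,z in [(470,255,0),(470,275,0),(130,305,0),(130,322,0),(485,450,0),(140,500,0),(508,238,.058),(545,405,.058)]: print('top',u,v,wd(onz(T,Z(u,v),z)[0]))
E
```

```text
(625, 138) 0 [29.95953198 50.0415695 ]
(625, 150) 0 [32.58454889 41.21691592]
(625, 251) 0 [ 57.04288605 -42.11801164]
(625, 264) 0 [ 60.53445533 -54.16284212]
(638, 161) 0.058 [-13.32916712  44.38331371]
(601, 292) 0.058 [-10.68291824 -42.12391022]
(347, 155) 0.058 [-178.62880702   48.11866266]
(347, 291) 0.058 [-176.36613903  -41.94210824]
top 470 255 [ 16.51937081 -52.53304518]
top 470 275 [ 17.34679454 -42.71950475]
top 130 305 [183.75618489 -50.56414556]
top 130 322 [184.1630548  -42.19319131]
top 485 450 [17.49352524 42.35016983]
top 140 500 [183.76498262  44.32285309]
top 508 238 [-13.91676408 -43.92488517]
top 545 405 [-23.59780966  34.35731955]
```

View pics/z12.png

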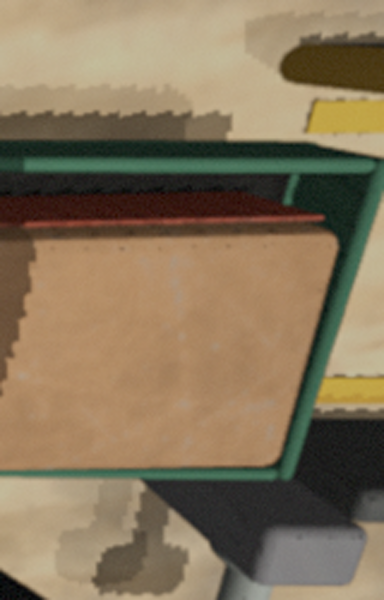

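>>> arm_command(
  increments=[
    {"xyz":[0,0,5],"turn":0},
    {"xyz":[0,0,10],"turn":0},
    {"xyz":[0,0,10],"turn":0},
    {"xyz":[0,0,10],"turn":0},
    {"xyz":[0,0,10],"turn":0},
    {"xyz":[0,0,10],"turn":0},
    {"xyz":[0,0,10],"turn":0},
    {"xyz":[0,0,10],"turn":0},
  ],
)

```text
t: 15.27
eef_pos: [0.5544, -0.0003, 0.1103]
orientation: [-0.43, 0.561, 0.43, 0.561]
contact_force: [0.4, -1.8, 2.3]
width: 0.0139
```

>>> arm_command(
  increments=[
    {"xyz":[0,0,10],"turn":0},
    {"xyz":[0,0,10],"turn":0},
    {"xyz":[0,0,10],"turn":0},
    {"xyz":[0,0,10],"turn":0},
    {"xyz":[0,0,0],"turn":0},
    {"xyz":[0,0,0],"turn":0},
  ],
)

```text
t: 15.77
eef_pos: [0.5647, 0.0379, 0.1103]
orientation: [-0.43, 0.561, 0.43, 0.561]
contact_force: [1.2, 0.1, 3.1]
width: 0.0139
```

```bash
python3 - <<'E'
from plan import *
import pickle
st()
f=grab('wrist','w13');T=grab('top','t13');pickle.dump((f,T),open('13.pkl','wb'))
cv2.imwrite('pics/z13.png',cv2.resize(T['frame'][160:280,130:290],None,fx=5,fy=5,interpolation=cv2.INTER_CUBIC))
E
```

```text
t 15.77 pos [0.5647 0.0379 0.1103] dock [-79.6   0.1] zyaw 1.3081 xax [ 0.  0. -1.] F [1.2 0.1 3.1] w 0.0139 q [-0.06  0.48 -0.25  0.84  0.    0.2 ]
```

View pics/w13.png

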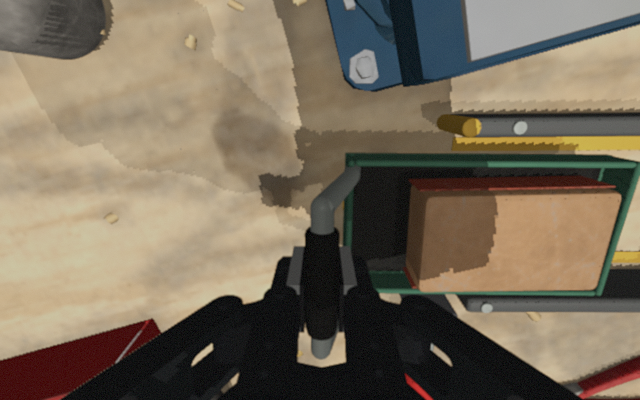

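View pics/z13.png

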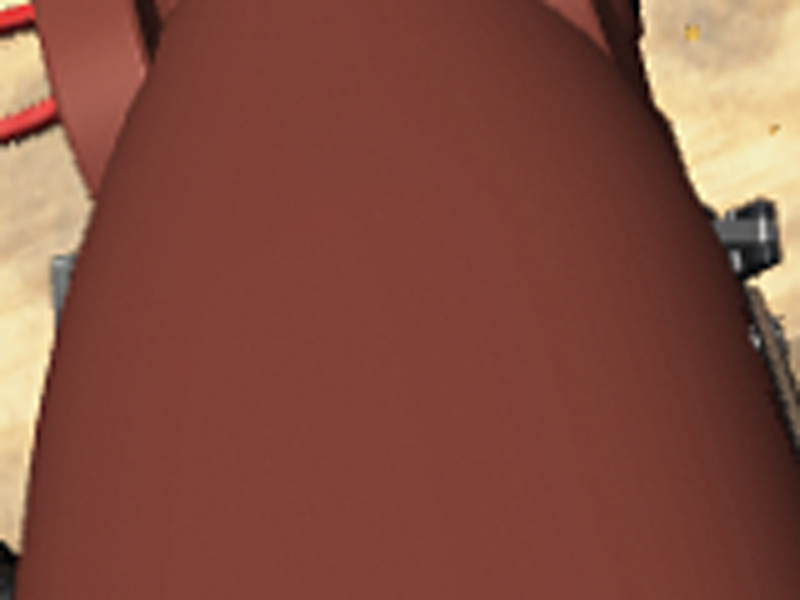

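```bash
python3 - <<'E'
from plan import *
import pickle
f,T=pickle.load(open('13.pkl','rb'))
cv2.imwrite('pics/z14.png',cv2.resize(f['frame'][95:330,430:640],None,fx=2.5,fy=2.5,interpolation=cv2.INTER_CUBIC))
im=f['frame'].copy()
for p in [(6,57),(6,69),(27,-57),(27,-69),(60,57),(60,-57),(100,57),(100,-57),(100,69),(100,-69)]:
    u=proj(f,dw(*p,45))[0];cv2.circle(im,tuple(int(round(a)) for a in u),1,(255,0,255),-1)
cv2.imwrite('pics/z15.png',cv2.resize(im[95:330,430:640],None,fx=2.5,fy=2.5,interpolation=cv2.INTER_CUBIC))
E
```

```text
(no output)
```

View pics/z15.png

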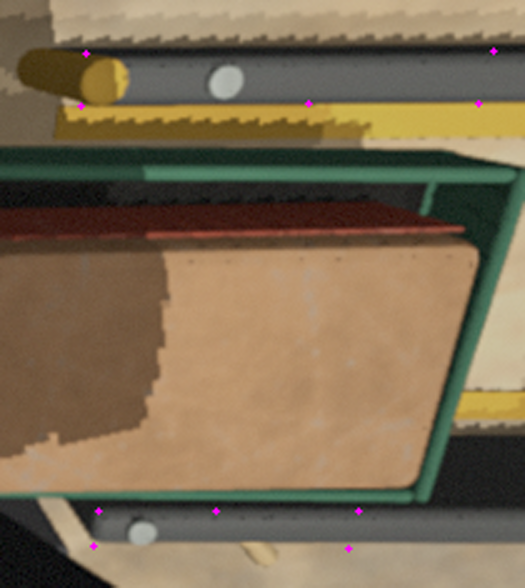

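>>> arm_command(
  increments=[
    {"xyz":[0,0,5],"turn":0},
    {"xyz":[0,0,10],"turn":0},
    {"xyz":[0,0,12],"turn":0},
    {"xyz":[0,0,12],"turn":0},
    {"xyz":[0,0,12],"turn":0},
    {"xyz":[0,0,12],"turn":0},
    {"xyz":[0,0,10],"turn":0},
    {"xyz":[0,0,6],"turn":0},
  ],
)

```text
t: 16.53
eef_pos: [0.5856, 0.1152, 0.1103]
orientation: [-0.43, 0.561, 0.43, 0.561]
contact_force: [1.4, -1.7, 3.4]
width: 0.014
```

>>> arm_command(
  increments=[
    {"xyz":[0,0,3],"turn":0},
    {"xyz":[0,0,2],"turn":0},
    {"xyz":[0,0,2],"turn":0},
    {"xyz":[0,0,1],"turn":0},
    {"xyz":[0,0,0],"turn":0},
  ],
)

```text
t: 16.95
eef_pos: [0.5872, 0.1211, 0.1103]
orientation: [-0.43, 0.561, 0.43, 0.561]
contact_force: [0.6, -0.5, 3.1]
width: 0.0136
```

>>> arm_command(
  increments=[
    {"xyz":[0,0,1],"turn":0},
    {"xyz":[0,0,1],"turn":0},
    {"xyz":[0,0,1],"turn":0},
    {"xyz":[0,0,0],"turn":0},
  ],
)

```text
t: 17.28
eef_pos: [0.5879, 0.1219, 0.1104]
orientation: [-0.43, 0.563, 0.428, 0.561]
contact_force: [0.3, -10.1, 4.1]
width: 0.0136
```

>>> arm_command(
  increments=[
    {"xyz":[0,0,1],"turn":0},
    {"xyz":[0,0,1],"turn":0},
    {"xyz":[0,0,0],"turn":0},
  ],
)

```text
t: 17.53
eef_pos: [0.5883, 0.1221, 0.1104]
orientation: [-0.431, 0.564, 0.427, 0.56]
contact_force: [-1.5, -18.9, 7.3]
width: 0.0137
```

>>> arm_command(
  increments=[
    {"xyz":[0,0,-2],"turn":0},
    {"xyz":[0,0,-1],"turn":0},
    {"xyz":[0,0,0],"turn":0},
  ],
)

```text
t: 17.78
eef_pos: [0.5877, 0.1219, 0.1104]
orientation: [-0.43, 0.562, 0.429, 0.561]
contact_force: [0.7, -6.6, 5.7]
width: 0.0138
```

```bash
python3 - <<'E'
from plan import *
st()
grab('wrist','w16');grab('side','s16')
E
```

```text
t 17.78 pos [0.5877 0.1219 0.1104] dock [ 7.5 -0.2] zyaw 1.306 xax [-0.    -0.001 -1.   ] F [ 0.7 -6.6  5.7] w 0.0138 q [ 0.08  0.53 -0.15  0.89 -0.    0.35]
```

View pics/w16.png

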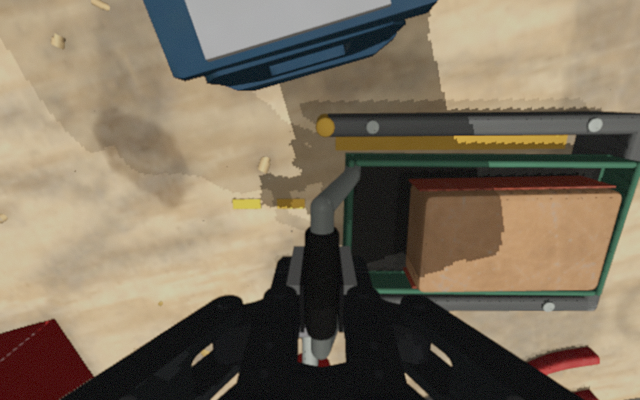

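View pics/s16.png

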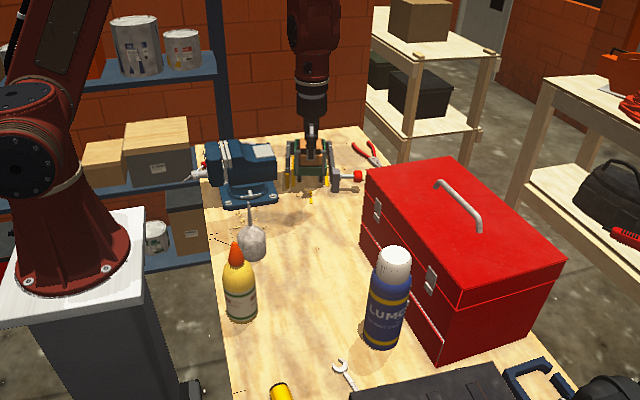

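>>> arm_command(
  increments=[
    {"xyz":[0,0,0],"turn":0},
    {"xyz":[0,0,0],"turn":0},
    {"xyz":[0,0,0],"turn":0},
    {"xyz":[0,0,0],"turn":0},
    {"xyz":[0,0,0],"turn":0},
    {"xyz":[0,0,0],"turn":0},
    {"xyz":[0,0,0],"turn":0},
  ],
  claw=-1,
)

```text
t: 18.47
eef_pos: [0.5877, 0.1232, 0.1102]
orientation: [-0.43, 0.561, 0.43, 0.561]
contact_force: [0.1, 0.1, 0.7]
width: 0.0856
```

>>> arm_command(
  increments=[
    {"xyz":[-10,0,0],"turn":0},
    {"xyz":[-20,0,0],"turn":0},
    {"xyz":[-30,0,0],"turn":0},
    {"xyz":[-30,0,0],"turn":0},
    {"xyz":[-30,0,0],"turn":0},
    {"xyz":[-15,0,0],"turn":0},
    {"xyz":[0,0,0],"turn":0},
    {"xyz":[0,0,0],"turn":0},
  ],
)

```text
t: 19.13
eef_pos: [0.5883, 0.1231, 0.2467]
orientation: [-0.43, 0.561, 0.429, 0.562]
contact_force: [-1.3, -0.2, 0.1]
width: 0.0854
```

```bash
python3 - <<'E'
from look import *
go([*dw(0,-150)[:2],.24],DH)
f=grab('wrist','w17')
C=[dw(110+x,y,z) for x,y,z in [(85,45,58),(85,-45,58),(-85,45,58),(-85,-45,58),(-100,36,115),(-100,-36,115)]]
ov(f,[dw(*p) for p in DP[3:]]+C,'w17o')
E
```

```text
t 19.13 pos [0.5883 0.1231 0.2467] dock [ 8.8 -0.5] zyaw 1.307 xax [ 0.002  0.    -1.   ] F [-1.3 -0.2  0.1] w 0.0854 q [0.08 0.43 0.06 1.2  0.   0.35]
delta tool [   7.  -149.5   -8.8] len 149.9
turn 0.0 or -3.1416
```

View pics/w17o.png

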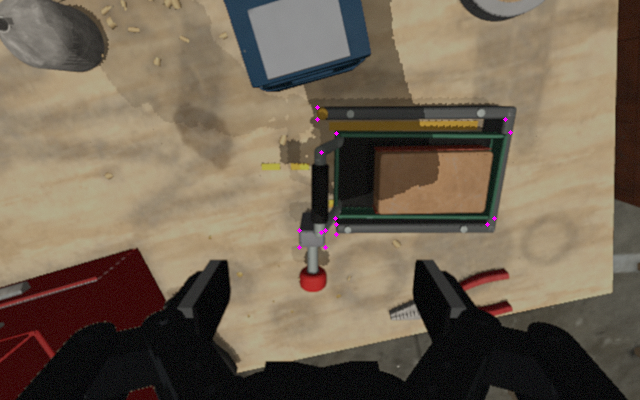

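```bash
python3 - <<'E'
from look import *
f=grab('wrist','w18')
for p in [(0,-115,61),(0,-126,61),(0,-137,45)]: print(proj(f,dw(*p)))
m=models.regions_of('wrist','knob_grip')
hsv=cv2.cvtColor(f['frame'],cv2.COLOR_BGR2HSV)
mk=((hsv[...,0]<8)|(hsv[...,0]>172))&(hsv[...,1]>180)&(hsv[...,2]>80); mk[:240]=0;mk[310:]=0;mk[:,:290]=0;mk[:,340:]=0
ys,xs=np.where(mk);print(xs.min(),xs.max(),ys.min(),ys.max())
go([*dw(0,-165)[:2],.24],DH)
E
```

```text
[[312.49755283 278.64696282]]
[[312.5877831  287.12418889]]
[[313.01381767 287.44344335]]
301 325 274 292
t 19.28 pos [0.587  0.123  0.2443] dock [8.4 0.7] zyaw 1.307 xax [-0.002 -0.    -1.   ] F [ 0.   1.  -0.3] w 0.0856 q [ 0.08  0.44  0.06  1.2  -0.    0.35]
delta tool [   4.  -165.7   -8.4] len 165.9
turn -0.0 or 3.1416
```

>>> arm_command(
  increments=[
    {"xyz":[0,-30,-2],"turn":0},
    {"xyz":[0,-35,-2],"turn":0},
    {"xyz":[0,-35,-2],"turn":0},
    {"xyz":[0,-35,-2],"turn":0},
    {"xyz":[0,-30,0],"turn":0},
    {"xyz":[10,0,0],"turn":0},
    {"xyz":[0,0,0],"turn":0},
    {"xyz":[0,0,0],"turn":0},
  ],
  claw=1,
)

```text
t: 19.95
eef_pos: [0.7437, 0.0723, 0.2329]
orientation: [-0.429, 0.563, 0.431, 0.56]
contact_force: [-0.4, 0.4, 0.8]
width: -0.0003
```

```bash
python3 - <<'E'
from look import *
go([*dw(0,-165)[:2],.045],DH)
E
```

```text
t 19.95 pos [0.7437 0.0723 0.2329] dock [   0.3 -163.8] zyaw 1.3069 xax [-0.005  0.    -1.   ] F [-0.4  0.4  0.8] w -0.0003 q [-0.    0.77  0.62  1.42  0.    0.26]
delta tool [ 1.879e+02 -2.000e+00 -1.000e-01] len 187.9
turn -0.0001 or 3.1415
```

>>> arm_command(
  increments=[
    {"xyz":[30,-1,0],"turn":0},
    {"xyz":[30,0,0],"turn":0},
    {"xyz":[30,0,0],"turn":0},
    {"xyz":[30,0,0],"turn":0},
    {"xyz":[30,0,0],"turn":0},
    {"xyz":[25,0,0],"turn":0},
    {"xyz":[13,0,0],"turn":0},
    {"xyz":[0,0,0],"turn":0},
  ],
)

```text
t: 20.62
eef_pos: [0.7428, 0.0725, 0.0446]
orientation: [-0.429, 0.563, 0.431, 0.56]
contact_force: [-0.1, 0.1, -0.3]
width: 0.0003
```

>>> arm_command(
  increments=[
    {"xyz":[0,0,0],"turn":0},
    {"xyz":[0,0,0],"turn":0},
  ],
)

```text
t: 20.78
eef_pos: [0.7469, 0.0722, 0.0498]
orientation: [-0.431, 0.561, 0.429, 0.562]
contact_force: [-0.2, 0.2, 0.6]
width: -0.0001
```

```bash
python3 - <<'E'
from look import *
st(); grab('wrist','w19')
E
```

```text
t 20.78 pos [0.7469 0.0722 0.0498] dock [   1.1 -166.9] zyaw 1.3072 xax [ 0.003  0.    -1.   ] F [-0.2  0.2  0.6] w -0.0001 q [-0.    0.86  0.31  1.01  0.    0.26]
```

View pics/w19.png

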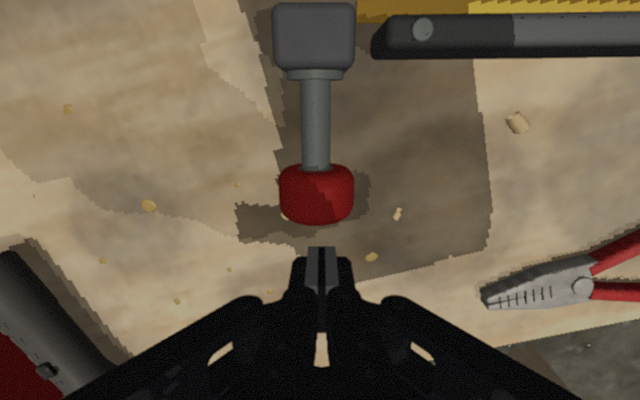

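>>> arm_command(
  increments=[
    {"xyz":[4,5,0],"turn":0},
    {"xyz":[0,7,0],"turn":0},
    {"xyz":[0,7,0],"turn":0},
    {"xyz":[0,7,0],"turn":0},
    {"xyz":[0,7,0],"turn":0},
    {"xyz":[0,7,0],"turn":0},
    {"xyz":[0,7,0],"turn":0},
    {"xyz":[0,3,0],"turn":0},
  ],
)

```text
t: 21.5
eef_pos: [0.6974, 0.0851, 0.0441]
orientation: [-0.43, 0.561, 0.43, 0.562]
contact_force: [3.1, -2.0, 0.2]
width: 0.0001
```

>>> arm_command(
  increments=[
    {"xyz":[0,2,0],"turn":0},
    {"xyz":[0,2,0],"turn":0},
    {"xyz":[0,0,0],"turn":0},
    {"xyz":[0,0,0],"turn":0},
  ],
)

```text
t: 21.83
eef_pos: [0.6959, 0.0855, 0.0442]
orientation: [-0.431, 0.561, 0.429, 0.563]
contact_force: [8.7, -3.2, -1.2]
width: -0.0004
```

```bash
python3 - <<'E'
from look import *
st(); grab('wrist','w20')
E
```

```text
t 21.83 pos [0.6959 0.0855 0.0442] dock [   0.6 -114.2] zyaw 1.3065 xax [ 0.004 -0.001 -1.   ] F [ 8.7 -3.2 -1.2] w -0.0004 q [ 0.02  0.77  0.11  0.9  -0.    0.28]
```

View pics/w20.png

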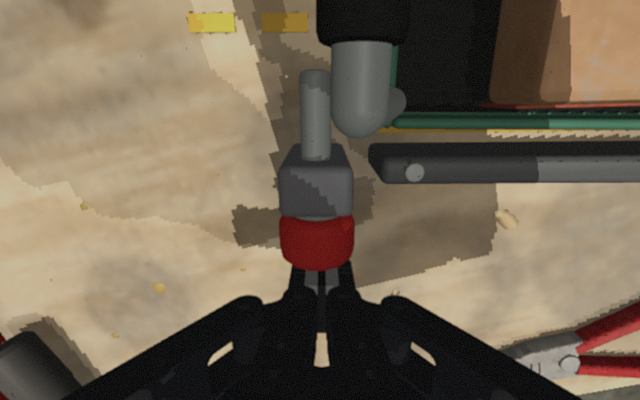

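Force is rising; push a bit more to confirm the end of travel.

>>> arm_command(
  increments=[
    {"xyz":[0,2,0],"turn":0},
    {"xyz":[0,2,0],"turn":0},
    {"xyz":[0,0,0],"turn":0},
  ],
)

```text
t: 22.13
eef_pos: [0.6957, 0.0856, 0.0445]
orientation: [-0.433, 0.559, 0.426, 0.564]
contact_force: [23.1, -6.6, -11.2]
width: -0.0001
```

>>> arm_command(
  increments=[
    {"xyz":[0,2,0],"turn":0},
    {"xyz":[0,0,0],"turn":0},
  ],
)

```text
t: 22.3
eef_pos: [0.6957, 0.0855, 0.0447]
orientation: [-0.433, 0.558, 0.425, 0.565]
contact_force: [29.4, -7.9, -17.1]
width: -0.0003
```

Hard stop reached. Back off and lift, then check from all cameras.

>>> arm_command(
  increments=[
    {"xyz":[0,-8,0],"turn":0},
    {"xyz":[0,-15,0],"turn":0},
    {"xyz":[0,-15,0],"turn":0},
    {"xyz":[-25,0,0],"turn":0},
    {"xyz":[-35,0,0],"turn":0},
    {"xyz":[-35,0,0],"turn":0},
    {"xyz":[-35,0,0],"turn":0},
    {"xyz":[-35,0,0],"turn":0},
  ],
)

```text
t: 22.97
eef_pos: [0.7238, 0.0781, 0.2098]
orientation: [-0.429, 0.562, 0.43, 0.561]
contact_force: [1.5, 0.5, 0.1]
width: 0.0002
```

>>> arm_command(
  increments=[
    {"xyz":[-30,0,0],"turn":0},
    {"xyz":[0,0,0],"turn":0},
    {"xyz":[0,0,0],"turn":0},
  ],
)

```text
t: 23.22
eef_pos: [0.7252, 0.0781, 0.2404]
orientation: [-0.43, 0.56, 0.429, 0.562]
contact_force: [0.7, -1.0, -0.5]
width: 0.0001
```

```bash
python3 - <<'E'
from look import *
st(); f=grab('wrist','w21');T=grab('top','t21');S=grab('side','s21')
cv2.imwrite('pics/z21.png',cv2.resize(S['frame'][130:240,230:390],None,fx=5,fy=5,interpolation=cv2.INTER_CUBIC))
C=[dw(110+x,y,z) for x,y,z in [(85,45,58),(85,-45,58),(-85,45,58),(-85,-45,58),(-100,36,115),(-100,-36,115)]]
ov(f,[dw(*p) for p in DP]+C,'w21o')
for l in ['castor_left_axle','castor_right_axle','pivot_left','pivot_right']:
  print(l,[(np.round(wd(d['location']),1),np.round(d['location'][2],3),round(d['p'],2)) for d in models.recognise('side',l)[:3]])
E
```

```text
t 23.22 pos [0.7252 0.0781 0.2404] dock [   1.1 -144.5] zyaw 1.3072 xax [ 0.003  0.001 -1.   ] F [ 0.7 -1.  -0.5] w 0.0001 q [0.01 0.72 0.53 1.38 0.   0.27]
castor_left_axle [(array([-442.4,  132.5]), np.float64(0.094), 0.65)]
castor_right_axle []
pivot_left [(array([20. ,  4.1]), np.float64(0.058), 0.76), (array([-269.8,  129.4]), np.float64(0.055), 0.71)]
pivot_right [(array([25.3,  2.4]), np.float64(0.053), 0.78)]
```

View pics/w21o.png

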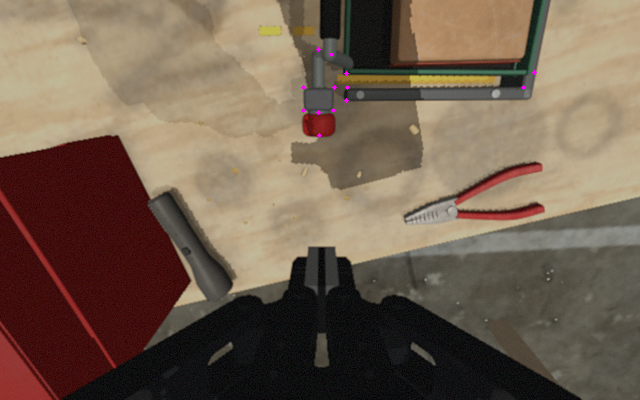

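View pics/z21.png

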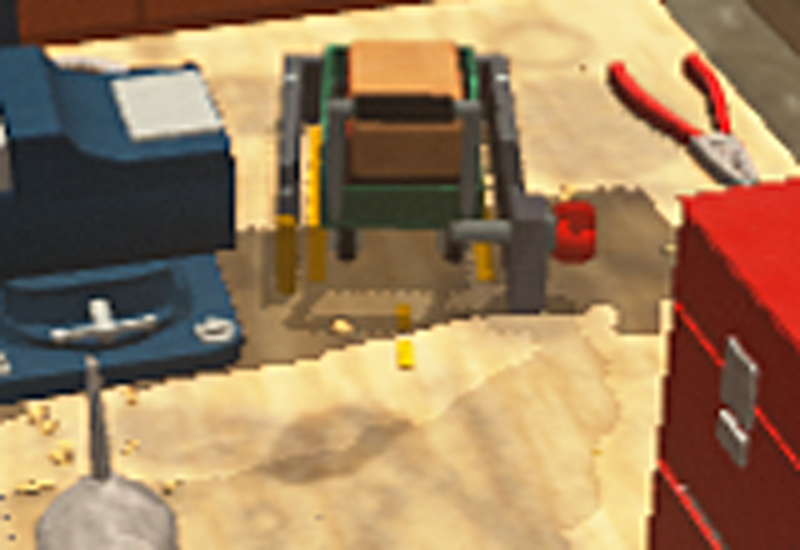

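View pics/t21.png

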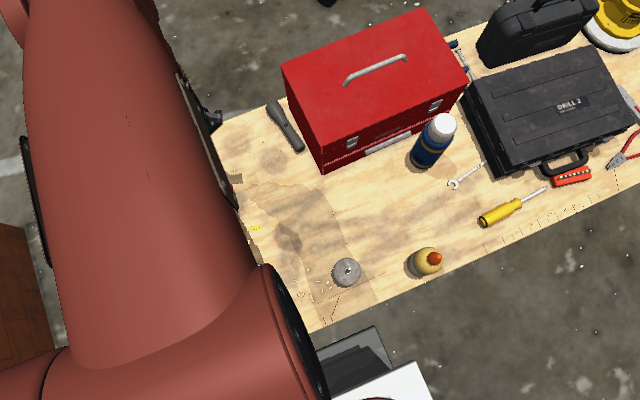

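View pics/s21.png

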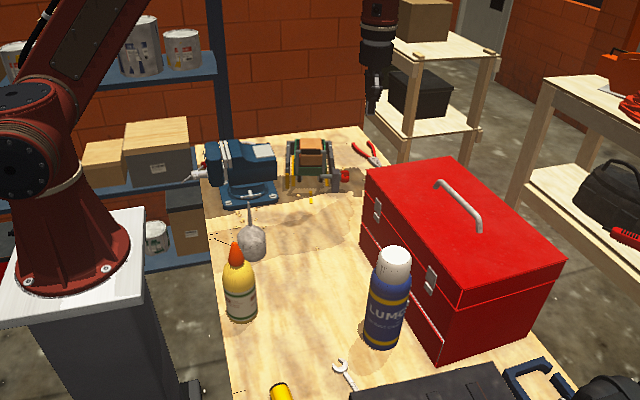

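```bash
python3 - <<'E'
from look import *
s,_=st(); print(np.abs(s['qvel']).max()); job_done()
E
```

```text
t 23.57 pos [0.7241 0.0778 0.2371] dock [   0.5 -143.5] zyaw 1.307 xax [-0.002  0.    -1.   ] F [-0.7  0.2 -0.3] w -0.0002 q [0.01 0.72 0.53 1.38 0.   0.27]
0.009417219816153784
the job is handed in; nothing more can be done
```

The caddy is parked nose first against the stop with the bolt back in behind it, and I handed the job in at t = 23.6 s.

**What I did:**
1. Pulled the red knob out until it stopped moving and the force rose to about 31 N along the pull.
2. Gripped the handle from above and pushed the caddy about 63 mm straight ahead.
3. Steered a shallow S-curve onto the bay's axis, then ran the last 200 mm or so straight in until the nose met the stop, at about 19 N.
4. Let go, pushed the knob's end face in until it stopped, at about 30 N, and lifted the arm clear.

**What the last checks showed:**
- **Bolt and caddy:** The rod tip matches its home position in the wrist picture. The caddy sits square and centred between the kerbs with its nose at the stop.
- **Castors:** Both wheels look straight in the side picture, seen edge-on. This rests on my own view of that picture and the straight run-in. The networks gave no usable castor-axle reading: one wrong location for the left and nothing for the right.
- **Block and bystanders:** The sanding block is in the tray. The spray can, glue bottle and oil can stand at the same pixels as in the first pictures.

**One disagreement:** The caddy met the stop with the handle about 2 to 3 mm short of where my dock estimate put it. The cameras' fits of the dock position along the bay differed by about 5 mm, so I went by the contact force.

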